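Second-side cure: seat the platter, turn the plates over, load and start

TASK

Get the curing turntable ready for the second side of the printed test plates. First set the empty platter from its parking ring onto the turntable's spindle, taper in the bore and slot over the two dogs, fully down. Then turn every plate over by dropping it across the nose of the turnover stand's ledge, so that it lands ribbed back up in the stand's tray, lay each one ribbed back up in a pocket of its own on the platter, and when all are in, press the start button on the control box; leave the other things on the bench alone.

Things in the scene. Friction and masses are not known exactly. Their poses are not given: they have to be found in the camera images.
- platter: round aluminium platter, 202 mm across, 0.5 kg, upright in the parking ring at the start. Origin: centre of its flange's underside (the seating face), z up. Disc from z = 10 to 15 mm. Flange 10 mm high, 56 mm along x, 65 mm along y, with a drive slot 15 mm wide along x, open below. Tapered shank from the origin down to z = -30 mm, 30 mm diameter at the top, 18 mm at the chamfered end
- platter_grip (a point): middle of the black grip block on the platter's axis, 33 mm above the platter's origin; x, y, z as the platter's. The block spans z = 15 to 51 mm above the platter's origin, 28 mm along x and 18 mm along y: pinch it across y
- pocket_1 (a point): middle of the floor of the first of the platter's three pockets, on the disc's top, 58 mm from the axis; x along the pocket's length, away from the platter's axis, y across, z up. Each pocket is 76 by 42 mm, for one plate lengthwise along x; stops 6 mm high at the middle of both ends and four near the corners leave the middle 50 mm of both long sides free for fingers
- pocket_2 (a point): as pocket_1, for the second pocket
- pocket_3 (a point): as pocket_1, for the third pocket
- spindle_face (a point): centre of the spindle's flat steel face, 50 mm above the bench, z up. Tapered bore, 33 mm diameter at the mouth, 24 mm at 32 mm depth. Two dogs, 10 by 10 mm, 7 mm high with narrowed tops, stand 25.5 mm either side of the axis along this x axis; the platter's slot goes over them, either way round, and its origin then lies on this point. The spindle turns, against a drag of 0.12 N m
- turntable: the curing turntable: fixed round white housing, 170 mm across, 38 mm high, in the middle of which the spindle stands. Origin: on the spindle's axis, at bench height
- control_box: the turntable's control box, fixed, white, 64 by 80 mm, 25 mm high, with a dark display and the start button on top. Origin: centre of its underside
- parking_ring: grey ring, 88 mm outside and 44 mm inside diameter, 36 mm high, fixed; the platter's flange rests on it at the start. Origin: centre of its underside
- start_button_top (a point): centre of the top of the round start button, 24 mm across, on the control box; pushed straight down
- start_button (a joint): travel of the start button in m: 0 up, 0.005 fully down (about 4 N); it springs back
- turnover_stand: fixed sheet-metal stand, 180 by 116 mm, for turning plates over. Origin: centre of its underside; x points from the ledge to the open tray. The ledge is a level shelf, 96 mm wide, its top 106 mm above the bench, from x = -75 to x = -20 mm, where it ends in a free nose. From under the ledge a steep ramp runs down to the tray's floor at x = -10 mm
- ledge_nose (a point): middle of the ledge's free top edge; x points out over the tray, y along the edge, z up. A plate let go level and lengthwise (its length along x) just above the ledge, its middle 5 to 25 mm beyond the nose, tips off, turns over and comes to rest flat in the tray, its middle 45 to 80 mm beyond the nose
- tray_centre (a point): middle of the tray's landing area, on its rubber floor, 6 mm above the bench, 65 mm in front of the nose; axes as ledge_nose. The floor is 110 mm wide and reaches 55 mm behind and 57 mm ahead of this point; side lips rise 4 mm, the end lip 10 mm above it
- plate_1: grey printed test plate, 70 by 36 by 8 mm, about 35 g, the first. Origin: its centre; x along its length, y along its width; z points out of the smooth face (up at the start), away from the ribbed back. Take it by its long edges. Two or three plates are there; None if absent
- plate_2: grey printed test plate, 70 by 36 by 8 mm, about 35 g, the second. Origin: its centre; x along its length, y along its width; z points out of the smooth face (up at the start), away from the ribbed back. Take it by its long edges. Two or three plates are there; None if absent
- plate_3: grey printed test plate, 70 by 36 by 8 mm, about 35 g, the third. Origin: its centre; x along its length, y along its width; z points out of the smooth face (up at the start), away from the ribbed back. Take it by its long edges. Two or three plates are there; None if absent
- amber_vial: bystander: amber vial with white cap, 24 mm across, 52 mm high; origin at the centre of its underside
- clear_vial: bystander: white vial, 21 mm across, 46 mm high; origin at the centre of its underside
- power_brick: bystander: black power supply of the lamp, 50 by 112 by 28 mm; origin at the centre of its underside
- blue_vial: bystander: amber vial with blue cap, 21 mm across, 46 mm high; origin at the centre of its underside

How it is judged:
By the outcome, as a careful person would: the job done as asked, in the order asked, and still so for the second after the job is handed in, with the robot touching nothing.
Of plate_1, plate_2, plate_3 only 2 to 3 are there at a start; the rules pass over those that are not, and their reading is None.
At some moment in a run one of plate_1, plate_2, plate_3 may be knocked a few centimetres aside while the robot is not near it.
It also fails if it takes over 210 s, if anything falls off the work surface, if the arm or the gripper's body presses on something with over 40 N, if the wrist force passes 120 N, or if a joint passes its speed limit or range.

ROBOT

A 6-joint arm with a two-finger parallel gripper is mounted at the origin on a cart in front of the work surface, level with it; the furniture and walls round the work are solid. World frame = base frame: x ahead of the robot, y to its left, z up, the work surface at z = 0. Lengths are in m, angles in rad, forces in N, time in s.
With the tool pointing down it reaches from about 0.25 to 0.85 m from the base axis. Payload 12.5 kg.
Tool frame: the origin (TCP) lies at the very end of the fingers, on their centre line; the grasp point (between the pads) lies 19 mm behind it; z points along the fingers, y is the line along which they close (so a half turn about z gives the same grasp; the last joint's range is limited). The gripper opens to 93 mm and grips with 3 to 60 N. Pads are 15 mm wide; open, the fingers measure 128 mm over their backs; the gripper's body (75 mm by 188 mm) begins 65 mm behind the grasp point.
Start: joints at [1.185, 0.351, 1.652, -0, 1.139, -0.085], TCP at [0.163, 0.525, 0.184] pointing down, gripper open.
Joint ranges: [-2.75, 2.75], [-0.79, 2.1], [0.01, 2.65], [-1.57, 4.71], [0.07, 3.14], [-2.87, 2.87]. Speed limits (rad/s): [2.22, 2.22, 2.79, 3.14, 3.14, 3.14].

INTERFACE

Orientations are given as a rotation vector (axis times angle).
In Python, from plant import ctrl gives the robot as it stands.
- The arm moves only by the tool step_arm, never from a script. Its arguments are lists of equal length, an entry for each row: "linear": the shift along the world's x, y, z in units of 0.1 m (1.0 is 0.1 m), a list of three; "rotation": the turn, a rotation vector about the world's x, y, z in units of 45 degrees (1.0 is 45 degrees), a list of three; "grip": the finger opening in mm, from 0 to 93. In form: {"linear": [[dx, dy, dz], ...], "rotation": [[ax, ay, az], ...], "grip": [grip, ...]}. A call has 1 to 20 rows; each row is the pose to reach, as a shift and turn from the pose commanded when the call began; what a row does not reach only later rows make up. A row lasts 1/10 s, in which the tool goes at most 50 mm and 8.59 degrees, less where a joint would pass 70% of its speed; a pose out of reach is approached as far as the arm can. A call with a number of a shift or a turn outside -1 to 1 is refused whole. A call with a gripper value outside its range is refused whole. The fingers move at their own pace and stop on an object; "force" is the grip in N (left out, the last holds). Time passes only in rows, so rows that repeat a pose let the fingers close. It gives the time, the measured TCP pose, the force, the opening and the grip force at its end, in the units of the state.
- ctrl.sense(): the state, without advancing time (a new reading comes with each control period).
- ctrl.snapshot(name): name is "scene" or "side" or "wrist"; returns a dict with "image" (420x560x3 uint8, blue, green, red), "range_z" (420x560 float32, m along the optical axis (not along the pixel's ray), 0 where there is no reading), "K" (3x3 intrinsics, pixels), "dist_coeffs" ([k1, k2, p1, p2, k3] as OpenCV has them; the pictures are not rectified), "eye" and "rotation" of the camera in the world; the wrist camera has in their place "mount" (4x4, takes a point from camera to tool coordinates, whose origin is the TCP and whose axes are the flange's). Camera axes: x right, y down, z forward; pixel columns grow to the right and rows downward; lengths in m; the calibration is good to about 2 mm. A picture is of the moment at which its call begins: read the wrist's pose just before it.
- ctrl.finish_job(): hands the job in; it is judged then, once.
The state is a dict: "clock": time; "qpos": joint angles; "joint_vel": joint speeds; "tau": joint torques, N m; "tool_pos": TCP position; "tool_rot": TCP orientation; "force": force on the tool from outside, world axes, zero at the start; "wrist_torque": the same for the moment, N m; "gripper_width": finger opening in m; "grasp_force": force on a finger pad.
Only numpy, scipy, OpenCV 4.12 (cv2) and the standard library are available. Lean on these libraries where they do the work, as an engineer would, in place of code of your own. Each camera call takes 0.05 s, during which the arm holds its last target. There are 200 camera calls.

## Working session

There is one attempt and no reset: what is moved stays moved. The work goes in short steps, Python scripts to look and compute and a tool call to move; the robot and the scene stay as the last step left them, time stands still between calls to the robot, and variables do not carry over. Pictures are saved under pics/ and viewed, at most 14 in all, crops included, and the job is handed in when it is done.

Besides the shell and the picture viewer there is one more tool, called in YAML: its name, and indented under it one key for each argument. step_arm: Moves the arm, as the interface text tells. Shifts and turns lie within -1 to 1; 1 stands for 0.1 m of shift or 45 degrees of turn. Its arguments: {"type":"object","properties":{"linear":{"type":"array","items":{"type":"array","items":{"type":"number"}}},"rotation":{"type":"array","items":{"type":"array","items":{"type":"number"}}},"grip":{"type":"array","items":{"type":"number"}},"force":{"type":"number"}},"required":["linear","rotation","grip"]}

```bash
mkdir -p pics; ls; cat > h.py <<'E'
import numpy as np, cv2
from scipy.spatial.transform import Rotation as R
from plant import ctrl
def snap(name,fn=None):
    s=ctrl.sense(); d=ctrl.snapshot(name)
    if name=="wrist":
        T=np.eye(4);T[:3,:3]=R.from_rotvec(s["tool_rot"]).as_matrix();T[:3,3]=s["tool_pos"]
        M=T@np.array(d["mount"]); d["rotation"]=M[:3,:3]; d["eye"]=M[:3,3]
    if fn: cv2.imwrite("pics/"+fn,d["image"])
    return d
def cloud(d):
    h,w=d["range_z"].shape
    u,v=np.meshgrid(np.arange(w),np.arange(h))
    p=cv2.undistortPoints(np.stack([u,v],-1).reshape(-1,1,2).astype(float),np.array(d["K"]),np.array(d["dist_coeffs"])).reshape(h,w,2)
    z=d["range_z"][...,None]
    P=np.concatenate([p*z,z],-1)@np.array(d["rotation"]).T+np.array(d["eye"])
    P[d["range_z"]<=0]=np.nan
    return P
def top(P,col,x0,x1,y0,y1,s=0.001):
    """orthographic top view: height map & colour; row=x desc, col=y desc (robot's view)"""
    H=np.full((int((x1-x0)/s),int((y1-y0)/s)),np.nan);C=np.zeros(H.shape+(3,),np.uint8)
    q=P.reshape(-1,3);c=col.reshape(-1,3);ok=~np.isnan(q[:,0]);q=q[ok];c=c[ok]
    i=((x1-q[:,0])/s).astype(int);j=((y1-q[:,1])/s).astype(int)
    k=(i>=0)&(i<H.shape[0])&(j>=0)&(j<H.shape[1]);i,j,q,c=i[k],j[k],q[k],c[k]
    o=np.argsort(q[:,2]);H[i[o],j[o]]=q[o,2];C[i[o],j[o]]=c[o]
    return H,C
E
python3 - <<'E'
from h import *
s=ctrl.sense();print(s["tool_pos"],s["tool_rot"],s["gripper_width"],s["clock"])
a=snap("scene","scene0.png");b=snap("side","side0.png");c=snap("wrist","wrist0.png")
for d in (a,b,c):print(np.round(d["eye"],3),np.round(d["rotation"],2).tolist(),np.array(d["K"])[0,0])
np.savez("s0.npz",P=cloud(a),I=a["image"],P2=cloud(b),I2=b["image"])
E
```

```text
pics
[0.16279736 0.5249425  0.18358535] [-4.70596787e-01 -3.10589488e+00  1.84585691e-03] 0.09344579732214739 0.0
[-0.253 -0.008  0.771] [-1.71, 1.68, -0.79] 529.4673849402197
[0.279 0.907 0.565] [-0.49, 2.5, -1.53] 439.82737206789193
[0.095 0.546 0.385] [[0.3, 0.92, 0.25], [0.96, -0.29, -0.08], [-0.0, 0.26, -0.97]] 364.0018362098508Traceback (most recent call last):
  File "<stdin>", line 5, in <module>
  File "h.py", line 16, in cloud
    P=np.concatenate([p*z,z],-1)@np.array(d["rotation"]).T+np.array(d["eye"])
      ~~~~~~~~~~~~~~~~~~~~~~~~~~~~~~~~~~~~~~~~~~~~~~~~~~~~^~~~~~~~~~~~~~~~~~~
ValueError: operands could not be broadcast together with shapes (420,560) (3,)
```

View pics/scene0.png

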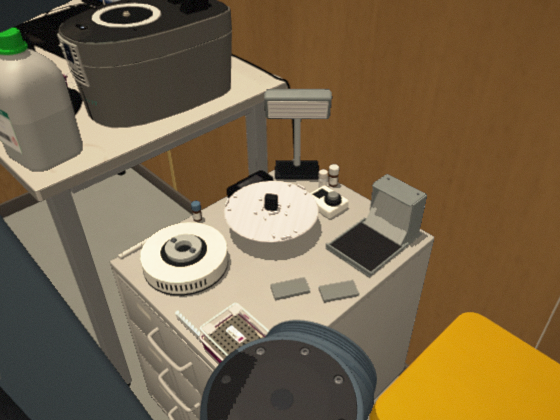

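View pics/side0.png

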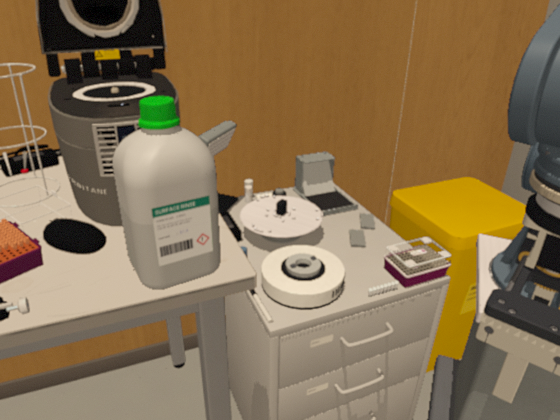

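The scene view shows the turntable at (184,257), the parked platter at (271,215), two plates at (290,288) and (338,291), the stand at (380,230) and the control box at (328,200). The side view also shows only two plates, at (357,238) and (367,221).

```bash
sed -i 's|    if fn: cv2|    d["rotation"]=np.array(d["rotation"]);d["rotation"]=R.from_rotvec(d["rotation"]).as_matrix() if d["rotation"].ndim==1 else d["rotation"]\n    if fn: cv2|' h.py
python3 - <<'E'
from h import *
a=snap("scene");b=snap("side")
P=cloud(a);P2=cloud(b)
for n,(u,v) in dict(tt=(184,250),grip=(271,198),p1=(290,288),p2=(338,291),btn=(333,198),ledge=(400,190),tray=(368,248)).items(): print(n,np.round(P[v,u],3))
q=np.concatenate([P.reshape(-1,3),P2.reshape(-1,3)]);c=np.concatenate([a["image"].reshape(-1,3),b["image"].reshape(-1,3)])
H,C=top(q,c,0.2,0.95,-0.5,0.45,0.00125)
np.savez("s0.npz",q=q,c=c)
h=np.clip(np.nan_to_num(H)/0.15*255,0,255).astype(np.uint8)
for k in range(8):
  cv2.putText(C,f"x{0.2+k*.1:.1f}",(0,int((0.95-0.2-k*.1)/.00125)),0,.4,(0,255,255));
for k in range(-5,5):
  cv2.putText(C,f"y{k*.1:.1f}",(int((0.45-k*.1)/.00125),12),0,.4,(0,255,255))
cv2.imwrite("pics/top0.png",C)
E
```

```text
tt [0.501 0.205 0.038]
grip [0.607 0.036 0.087]
p1 [ 0.431 -0.006  0.008]
p2 [ 0.423 -0.097  0.01 ]
btn [ 0.662 -0.098  0.045]
ledge [ 0.611 -0.228  0.108]
tray [ 0.545 -0.166  0.006]
```

View pics/top0.png

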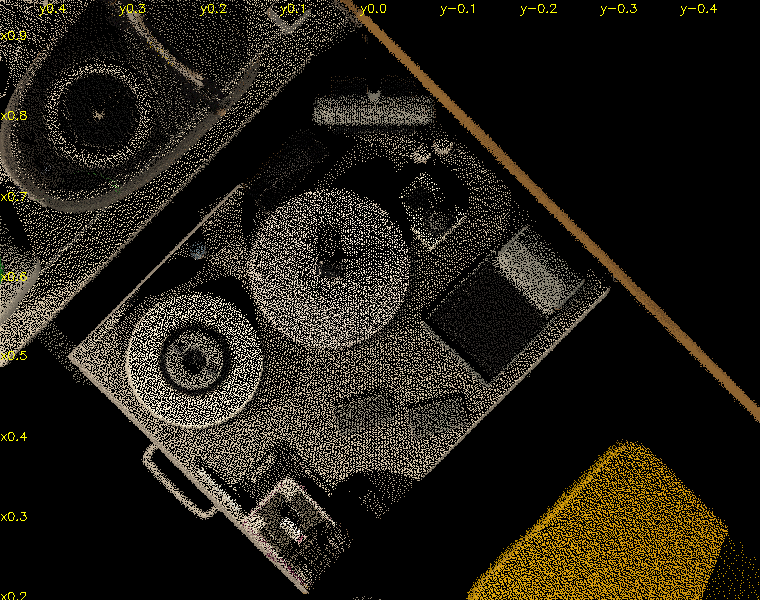

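step_arm:
  linear:
    - [0.35, -0.42, 0.1]
    - [0.7, -0.85, 0.2]
    - [0.7, -0.85, 0.2]
  rotation:
    - [0, 0, 0]
    - [0, 0, 0]
    - [0, 0, 0]
  grip: [93, 93, 93]

```text
clock: 0.55
tool_pos: [0.2348, 0.438, 0.2049]
tool_rot: [0.474, 3.105, 0.0]
force: [0.2, 0.1, 0.0]
gripper_width: 0.093
grasp_force: 0.0
```

step_arm:
  linear:
    - [0.35, -0.42, 0.1]
    - [0.7, -0.85, 0.2]
    - [0.7, -0.85, 0.2]
  rotation:
    - [0, 0, 0]
    - [0, 0, 0]
    - [0, 0, 0]
  grip: [93, 93, 93]

```text
clock: 0.85
tool_pos: [0.3049, 0.3532, 0.2249]
tool_rot: [0.475, 3.104, 0.001]
force: [-0.4, 0.3, -0.4]
gripper_width: 0.0929
grasp_force: 0.0
```

step_arm:
  linear:
    - [0.35, -0.42, 0.1]
    - [0.7, -0.85, 0.2]
    - [0.7, -0.85, 0.2]
  rotation:
    - [0, 0, 0]
    - [0, 0, 0]
    - [0, 0, 0]
  grip: [93, 93, 93]

```text
clock: 1.15
tool_pos: [0.3749, 0.2685, 0.2448]
tool_rot: [0.475, 3.104, 0.001]
force: [-0.3, 0.8, -0.2]
gripper_width: 0.0928
grasp_force: 0.0
```

step_arm:
  linear:
    - [0.35, -0.42, 0.1]
    - [0.7, -0.85, 0.2]
    - [0.7, -0.85, 0.2]
  rotation:
    - [0, 0, 0]
    - [0, 0, 0]
    - [0, 0, 0]
  grip: [93, 93, 93]

```text
clock: 1.45
tool_pos: [0.4449, 0.1836, 0.2646]
tool_rot: [0.474, 3.105, 0.0]
force: [-0.0, 0.6, 1.1]
gripper_width: 0.0931
grasp_force: 0.0
```

step_arm:
  linear:
    - [0.35, -0.42, 0.1]
    - [0.7, -0.85, 0.2]
    - [0.7, -0.85, 0.2]
    - [0.7, -0.85, 0.2]
  rotation:
    - [0, 0, 0]
    - [0, 0, 0]
    - [0, 0, 0]
    - [0, 0, 0]
  grip: [93, 93, 93, 93]

```text
clock: 1.85
tool_pos: [0.5133, 0.1004, 0.2836]
tool_rot: [-0.473, -3.105, -0.0]
force: [0.1, 1.4, 0.4]
gripper_width: 0.0927
grasp_force: 0.0
```

```bash
python3 - <<'E'
from h import *
s=ctrl.sense();print(s["tool_pos"],R.from_rotvec(s["tool_rot"]).as_matrix().round(3).tolist())
d=snap("wrist");P=cloud(d)
H,C=top(P,d["image"],0.3,0.8,-0.3,0.35,0.001)
cv2.imwrite("pics/w1.png",d["image"])
np.savez("w1.npz",P=P,I=d["image"])
q=P.reshape(-1,3);q=q[~np.isnan(q[:,0])]
def circ(p):
    A=np.c_[2*p[:,:2],np.ones(len(p))];x=np.linalg.lstsq(A,(p[:,:2]**2).sum(1),rcond=None)[0]
    return x[:2],np.sqrt(x[2]+x[0]**2+x[1]**2)
def near(c,r,z0,z1):
    return q[(np.hypot(q[:,0]-c[0],q[:,1]-c[1])<r)&(q[:,2]>z0)&(q[:,2]<z1)]
for n,c,r,z0,z1 in (("disc",(.615,.035),.13,.045,.06),("house",(.5,.209),.1,.03,.044)):
    p=near(c,r,z0,z1);(x,y),rr=cv2.minEnclosingCircle(p[:,:2].astype(np.float32));print(n,x,y,rr,np.median(p[:,2]),len(p))
for n,c,r,z0,z1 in (("block",(.61,.035),.05,.078,.1),("dogs",(.5,.209),.045,.0525,.07),("face",(.5,.209),.045,.044,.0525),("btn",(.662,-.098),.05,.03,.06),("p1",(.43,-.006),.07,.004,.012),("p2",(.42,-.097),.07,.004,.012),("ledge",(.6115,-.225),.11,.1,.115)):
    p=near(c,r,z0,z1)
    if len(p)<5: print(n,len(p));continue
    print(n,np.round(cv2.minAreaRect((p[:,:2]*1000).astype(np.float32)),1) if 0 else cv2.minAreaRect((p[:,:2]*1000).astype(np.float32)),np.median(p[:,2]).round(4),len(p))
E
```

```text
[0.51330702 0.10043958 0.2835892 ] [[-0.955, 0.298, -0.001], [0.298, 0.955, 0.0], [0.001, 0.0, -1.0]]
disc 0.6150369048118591 0.037171948701143265 0.10090595483779907 0.05180031741201663 15177
house 0.499338835477829 0.20647843182086945 0.08571735769510269 0.038943256912407714 13140
block ((614.7697143554688, 37.56320571899414), (26.98801612854004, 17.93523406982422), 79.24607849121094) 0.087 347
dogs ((501.0281677246094, 206.34657287597656), (56.486541748046875, 58.885467529296875), 19.864948272705078) 0.0552 184
face ((499.12554931640625, 207.14476013183594), (71.09464263916016, 69.80184936523438), 73.35920715332031) 0.0506 2182
btn ((652.7728881835938, -65.89539337158203), (27.190189361572266, 39.596458435058594), 42.47456741333008) 0.0513 67
p1 ((431.3511657714844, -17.355209350585938), (117.0114974975586, 58.12289047241211), 85.46124267578125) 0.0085 1871
p2 ((426.904541015625, -80.92133331298828), (48.425262451171875, 107.40009307861328), 1.933572769165039) 0.0085 1618
ledge 0
```

View pics/w1.png

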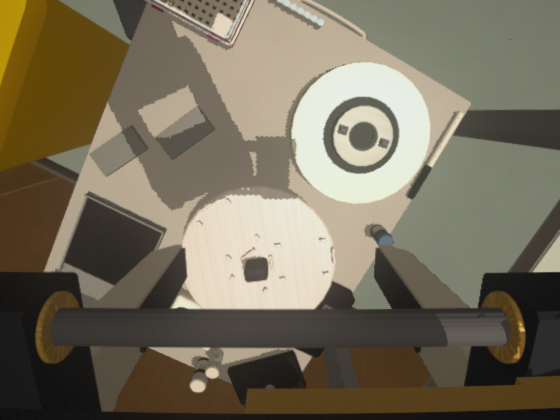

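The wrist view shows the spindle dogs at (343,130) and (385,143), the grip block at (257,270), and the plates at (118,150) and (186,130).

```bash
python3 - <<'E'
from h import *
z=np.load("w1.npz");P=z["P"];I=z["I"]
for u,v in ((343,130),(385,143),(363,136)):
    print(np.nanmedian(P[v-2:v+3,u-2:u+3].reshape(-1,3),0).round(4))
q=P.reshape(-1,3);g=I.mean(-1).reshape(-1)
c=np.array([.4993,.207]);r=np.hypot(*(q[:,:2]-c).T)
k=(r<.034)&(r>.018)&(g<95)
a=q[k][:,:2]-c
th=np.arctan2(a[:,1],a[:,0])
print("dogs yaw",np.degrees(np.angle(np.mean(np.exp(2j*th))))/2,k.sum(),abs(np.mean(np.exp(2j*th))))
k=(r<.05)&(q[:,2]>.0545);a=q[k][:,:2];print(a.mean(0)); a=a-c;r2=np.hypot(*a.T);print("hi",len(a),np.percentile(r2,[5,50,95]).round(4),np.degrees(np.angle(np.mean(np.exp(2j*np.arctan2(a[:,1],a[:,0])))))/2)
s=np.load("s0.npz");q=s["q"];q=q[~np.isnan(q[:,0])]
def box(x0,x1,y0,y1,z0,z1):
    return q[(q[:,0]>x0)&(q[:,0]<x1)&(q[:,1]>y0)&(q[:,1]<y1)&(q[:,2]>z0)&(q[:,2]<z1)]
for n,b in dict(ledge=(.5,.72,-.3,-.12,.1,.112),tray=(.43,.65,-.26,-.06,.003,.0085),btn=(.62,.7,-.13,-.05,.035,.055),boxtop=(.6,.75,-.15,-.02,.02,.032),p1=(.39,.47,-.045,.06,.005,.011),p2=(.38,.47,-.14,-.05,.005,.012)).items():
    p=box(*b);print(n,cv2.minAreaRect((p[:,:2]*1000).astype(np.float32)),len(p),np.median(p[:,2]).round(4))
print(ctrl.sense()["qpos"])
E
```

```text
[0.4853 0.1852 0.0576]
[0.5138 0.228  0.0578]
[0.501  0.2093 0.0396]
dogs yaw 58.11259207279882 10 0.8666149067463671
[0.49697275 0.16314145]
hi 2737 [0.0353 0.0471 0.0498] 85.81432813449976
ledge ((639.7550048828125, -226.68251037597656), (138.9818115234375, 102.45989227294922), 44.414344787597656) 1535 0.1066
tray ((540.0711669921875, -160.05567932128906), (199.71778869628906, 219.6505584716797), 89.99171447753906) 2844 0.0063
btn ((659.12353515625, -77.83590698242188), (39.057708740234375, 88.54737091064453), 37.768341064453125) 310 0.043
boxtop ((695.6110229492188, -80.62608337402344), (101.95230102539062, 66.3366928100586), 37.307579040527344) 477 0.0259
p1 ((427.1219482421875, -4.433917999267578), (52.53338623046875, 74.77723693847656), 14.319368362426758) 728 0.0082
p2 ((426.2972106933594, -96.97930908203125), (77.5218276977539, 71.44255065917969), 67.22456359863281) 755 0.0084
[ 1.05690857e-01  2.14329339e-01  1.58624665e+00  6.00661768e-04
  1.34221838e+00 -1.16397438e+00]
```

step_arm:
  linear:
    - [0.5, -0.3, -0.2]
    - [1.0, -0.6, -0.4]
    - [1.0, -0.6, -0.4]
    - [1.0, -0.6, -0.4]
    - [1.0, -0.6, -0.4]
    - [1.0, -0.6, -0.4]
  rotation:
    - [0, 0, -0.2]
    - [0, 0, -0.4]
    - [0, 0, -0.6]
    - [0, 0, -0.8]
    - [0, 0, -0.95]
    - [0, 0, -0.95]
  grip: [93, 93, 93, 80, 60, 50]

```text
clock: 2.5
tool_pos: [0.6121, 0.0425, 0.2436]
tool_rot: [-1.57, -2.719, 0.0]
force: [-0.0, -0.2, 0.3]
gripper_width: 0.0734
grasp_force: 0.0
```

step_arm:
  linear:
    - [0, 0, 0]
    - [0, 0, 0]
    - [0, 0, 0]
    - [0, 0, 0]
    - [0, 0, 0]
    - [0, 0, 0]
  rotation:
    - [0, 0, -0.2]
    - [0, 0, -0.4]
    - [0, 0, -0.6]
    - [0, 0, -0.8]
    - [0, 0, -0.9]
    - [0, 0, -0.9]
  grip: [50, 50, 50, 50, 50, 50]

```text
clock: 3.1
tool_pos: [0.6123, 0.0418, 0.2441]
tool_rot: [-2.411, -2.014, 0.0]
force: [0.4, -0.9, 0.3]
gripper_width: 0.0502
grasp_force: 0.0
```

step_arm:
  linear:
    - [0.02, -0.03, -0.4]
    - [0.02, -0.03, -0.8]
    - [0.02, -0.03, -0.8]
  rotation:
    - [0, 0, 0]
    - [0, 0, 0]
    - [0, 0, 0]
  grip: [50, 50, 50]

```text
clock: 3.4
tool_pos: [0.6117, 0.0382, 0.1594]
tool_rot: [-2.404, -2.013, 0.01]
force: [-0.3, -0.1, 0.1]
gripper_width: 0.0495
grasp_force: 0.0
```

step_arm:
  linear:
    - [0, 0, -0.3]
    - [0, 0, -0.6]
    - [0, 0, -0.9]
    - [0, 0, -1.0]
    - [0, 0, -1.0]
    - [0, 0, -1.0]
  rotation:
    - [0, 0, 0]
    - [0, 0, 0]
    - [0, 0, 0]
    - [0, 0, 0]
    - [0, 0, 0]
    - [0, 0, 0]
  grip: [50, 50, 50, 50, 50, 50]

```text
clock: 4.0
tool_pos: [0.616, 0.0376, 0.0662]
tool_rot: [2.412, 2.01, 0.003]
force: [0.3, -0.0, 0.3]
gripper_width: 0.0501
grasp_force: 0.0
```

```bash
python3 - <<'E'
from h import *
s=ctrl.sense();print(s["tool_pos"],s["tool_rot"],s["force"])
d=snap("wrist","w2.png");P=cloud(d)
q=P.reshape(-1,3);q=q[~np.isnan(q[:,0])]
p=q[(np.hypot(q[:,0]-.615,q[:,1]-.037)<.022)&(q[:,2]>.082)&(q[:,2]<.092)];print(cv2.minAreaRect((p[:,:2]*1000).astype(np.float32)),len(p))
E
```

```text
[0.61604907 0.0375506  0.06619045] [2.41244259 2.0100182  0.00289661] [ 0.31993203 -0.03705966  0.27022788]
((614.6194458007812, 38.24226379394531), (27.150222778320312, 17.878032684326172), 80.12866973876953) 1611
```

View pics/w2.png

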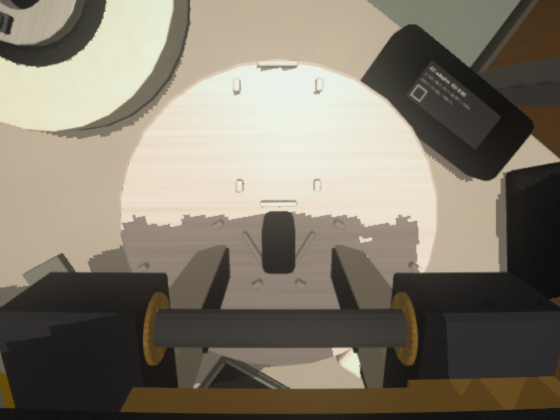

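The grip block at (278,241) is centred between the open fingers, and one pocket lies straight away from the block at (278,135). I'll lower and grip.

step_arm:
  linear:
    - [-0.01, 0, -0.1]
    - [-0.01, 0, -0.1]
    - [-0.01, 0, -0.1]
    - [-0.01, 0, -0.1]
    - [-0.01, 0, -0.1]
    - [-0.01, 0, -0.1]
    - [-0.01, 0, -0.1]
    - [-0.01, 0, -0.1]
  rotation:
    - [0, 0, 0]
    - [0, 0, 0]
    - [0, 0, 0]
    - [0, 0, 0]
    - [0, 0, 0]
    - [0, 0, 0]
    - [0, 0, 0]
    - [0, 0, 0]
  grip: [50, 50, 10, 10, 10, 10, 10, 10]
  force: 45

```text
clock: 4.85
tool_pos: [0.6139, 0.0373, 0.0542]
tool_rot: [-2.415, -2.009, 0.0]
force: [0.6, -0.6, -0.3]
gripper_width: 0.0112
grasp_force: 0.0
```

step_arm:
  linear:
    - [-0.01, 0, 0.1]
    - [-0.01, 0, 0.3]
    - [-0.01, 0, 0.5]
    - [-0.01, 0, 0.7]
    - [-0.01, 0, 0.9]
    - [-0.01, 0, 0.9]
    - [-0.01, 0, 0.9]
  rotation:
    - [0, 0, 0]
    - [0, 0, 0]
    - [0, 0, 0]
    - [0, 0, 0]
    - [0, 0, 0]
    - [0, 0, 0]
    - [0, 0, 0]
  grip: [10, 10, 10, 10, 10, 10, 10]

```text
clock: 5.55
tool_pos: [0.6129, 0.0373, 0.1443]
tool_rot: [2.415, 2.009, 0.001]
force: [-0.8, -1.3, -0.7]
gripper_width: 0.01
grasp_force: 0.0
```

```bash
python3 - <<'E'
from h import *
s=ctrl.sense();print(s["tool_pos"],s["force"],s["gripper_width"],s["grasp_force"])
d=snap("wrist");cv2.imwrite("pics/w3.png",d["image"]);a=snap("scene")
cv2.imwrite("pics/s3.png",cv2.resize(a["image"][130:330,100:400],None,fx=2,fy=2))
P=cloud(d);q=P.reshape(-1,3);q=q[~np.isnan(q[:,0])]
p=q[(np.hypot(q[:,0]-.615,q[:,1]-.037)<.09)];print(np.percentile(p[:,2],[10,30,50,70,90]))
E
```

```text
[0.61288477 0.03730302 0.14426963] [-0.79321521 -1.25602643 -0.70472654] 0.010045320784066695 0.0
[0.0514055  0.05279554 0.2806131  0.28738249 0.29302774]
```

View pics/s3.png

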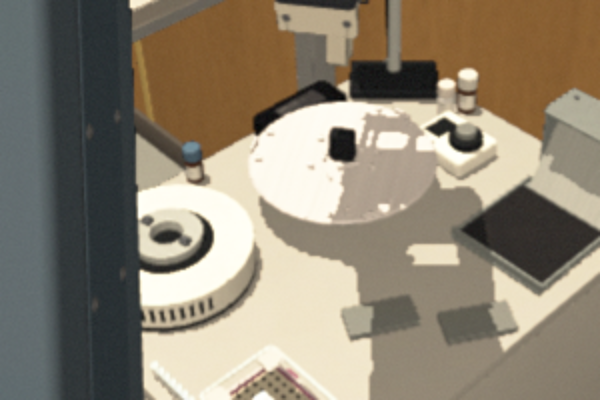

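```bash
python3 - <<'E'
from h import *
s=ctrl.sense();t=s["tool_pos"]
for n in("scene","side"):
    a=snap(n);P=cloud(a);q=P.reshape(-1,3)
    f=(q[:,2]>.135)&(q[:,2]<.20)&(np.hypot(q[:,0]-t[0],q[:,1]-t[1])<.06)
    b=(q[:,2]>.083)&(q[:,2]<.095)&(np.hypot(q[:,0]-.615,q[:,1]-.037)<.05)
    for nm,k in(("finger",f),("block",b)):
        if k.sum()>3: print(n,nm,k.sum(),q[k].min(0).round(4),q[k].max(0).round(4),np.median(q[k],0).round(4))
E
```

```text
scene finger 90 [0.5905 0.0262 0.1782] [0.6249 0.0491 0.2   ] [0.5963 0.0351 0.1917]
scene block 84 [0.6038 0.0234 0.083 ] [0.6259 0.0508 0.0906] [0.612  0.0378 0.0872]
side finger 155 [0.5892 0.0298 0.1765] [0.631  0.0509 0.2   ] [0.6145 0.044  0.1904]
side block 43 [0.6028 0.0238 0.0831] [0.6221 0.0547 0.0874] [0.6117 0.0405 0.0852]
```

View pics/w3.png

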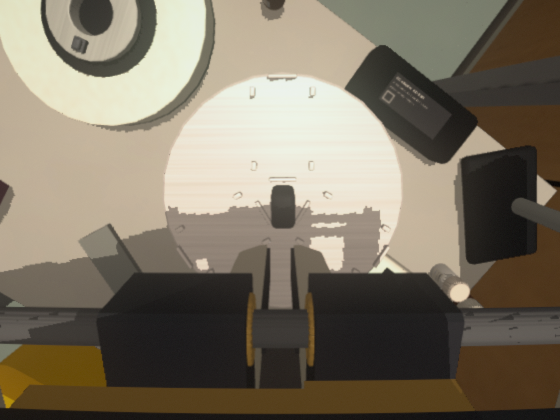

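```bash
python3 - <<'E'
from h import *
s=ctrl.sense();T=R.from_rotvec(s["tool_rot"]).as_matrix()
a=snap("scene");w=snap("wrist")
for o in(0,-.017,-.034,-.05):
    for y in (0,):
        p=s["tool_pos"]+T@np.array([0,y,o]); r=[]
        for d in(a,w):
            Rw=d["rotation"].T;rv=cv2.Rodrigues(Rw)[0]
            x,_=cv2.projectPoints(p.reshape(1,3),rv,-Rw@np.array(d["eye"]),np.array(d["K"]),np.array(d["dist_coeffs"]));r.append(x.ravel().round(1))
        print(o,r, (r[0]-[100,130])*2)
print(np.array(w["mount"]).round(4))
z=w["range_z"];
for u,v in((265,260),(262,275),(298,260),(300,280)):print(u,v,z[v,u], cloud(w)[v,u].round(3))
E
```

```text
0 [array([269.7, 174.6]), array([280.1, 237.9])] [339.4  89.2]
-0.017 [array([269.6, 167.7]), array([280.1, 248.4])] [339.2  75.4]
-0.034 [array([269.4, 160.6]), array([280.1, 260.8])] [338.8  61.2]
-0.05 [array([269.2, 153.8]), array([280.1, 274.7])] [338.4  47.6]
[[-3.000e-04 -9.664e-01 -2.572e-01  7.090e-02]
 [ 1.000e+00 -4.000e-04  2.000e-04 -2.000e-04]
 [-3.000e-04 -2.572e-01  9.664e-01 -2.013e-01]
 [ 0.000e+00  0.000e+00  0.000e+00  1.000e+00]]
265 260 0.16164778 [0.607 0.046 0.194]
262 275 0.14548005 [0.607 0.047 0.211]
298 260 0.15770921 [0.622 0.045 0.198]
300 280 0.13974747 [0.622 0.044 0.216]
```

The range data put the fingertips about 33 mm above the reported TCP: lowest finger point z = 0.178 with the TCP at 0.144. That explains why the grip closed just above the block, so I'll go down deeper while watching the force.

step_arm:
  linear:
    - [0.02, 0.01, 0]
    - [0.02, 0.01, 0]
    - [0.02, 0.01, 0]
    - [0.02, 0.01, 0]
    - [0.02, 0.01, -0.3]
    - [0.02, 0.01, -0.6]
    - [0.02, 0.01, -0.9]
    - [0.02, 0.01, -0.9]
    - [0.02, 0.01, -0.9]
  rotation:
    - [0, 0, 0]
    - [0, 0, 0]
    - [0, 0, 0]
    - [0, 0, 0]
    - [0, 0, 0]
    - [0, 0, 0]
    - [0, 0, 0]
    - [0, 0, 0]
    - [0, 0, 0]
  grip: [50, 50, 50, 50, 50, 50, 50, 50, 50]

```text
clock: 6.75
tool_pos: [0.6151, 0.0383, 0.0548]
tool_rot: [-2.415, -2.009, 0.0]
force: [0.7, -0.8, 0.3]
gripper_width: 0.0499
grasp_force: 0.0
```

step_arm:
  linear:
    - [0, 0, -0.05]
    - [0, 0, -0.1]
    - [0, 0, -0.15]
    - [0, 0, -0.2]
    - [0, 0, -0.2]
    - [0, 0, -0.2]
  rotation:
    - [0, 0, 0]
    - [0, 0, 0]
    - [0, 0, 0]
    - [0, 0, 0]
    - [0, 0, 0]
    - [0, 0, 0]
  grip: [50, 50, 50, 50, 50, 50]

```text
clock: 7.35
tool_pos: [0.6149, 0.0383, 0.0341]
tool_rot: [-2.415, -2.009, 0.0]
force: [-0.1, 0.1, 0.5]
gripper_width: 0.0501
grasp_force: 0.0
```

```bash
python3 - <<'E'
from h import *
s=ctrl.sense();t=s["tool_pos"];print(t,s["force"])
T=R.from_rotvec(s["tool_rot"]).as_matrix()
for n in("scene","side"):
    a=snap(n);q=(cloud(a).reshape(-1,3)-t)@T
    for sg in(-1,1):
        k=(abs(q[:,0])<.02)&(sg*q[:,1]>.020)&(sg*q[:,1]<.05)&(q[:,2]>-.07)&(q[:,2]<-.005)
        if k.sum()>3:print(n,sg,k.sum(),np.percentile(q[k],[1,99],0).round(3).tolist(), q[k][:,2].max())
E
```

```text
[0.61489111 0.03828275 0.03407214] [-0.1365274   0.07871358  0.45038133]
scene -1 283 [[-0.019, -0.05, -0.069], [0.019, -0.02, -0.015]] -0.013880781934215576
scene 1 42 [[-0.02, 0.023, -0.022], [-0.007, 0.048, -0.016]] -0.015251683375804393
side -1 204 [[-0.018, -0.049, -0.069], [0.019, -0.021, -0.014]] -0.013163906887608726
side 1 201 [[-0.017, 0.021, -0.069], [0.019, 0.049, -0.015]] -0.014623978502472275
```

The reported TCP is 17 mm below the disc's top and nothing touches, so the offset is confirmed. I'll go down a little more and grip.

step_arm:
  linear:
    - [0, 0, -0.05]
    - [0, 0, -0.1]
    - [0, 0, -0.1]
    - [0, 0, -0.1]
    - [0, 0, -0.1]
    - [0, 0, -0.1]
    - [0, 0, -0.1]
    - [0, 0, -0.1]
    - [0, 0, -0.1]
  rotation:
    - [0, 0, 0]
    - [0, 0, 0]
    - [0, 0, 0]
    - [0, 0, 0]
    - [0, 0, 0]
    - [0, 0, 0]
    - [0, 0, 0]
    - [0, 0, 0]
    - [0, 0, 0]
  grip: [50, 50, 50, 10, 10, 10, 10, 10, 10]
  force: 45

```text
clock: 8.35
tool_pos: [0.615, 0.0383, 0.0242]
tool_rot: [2.415, 2.009, 0.0]
force: [0.7, 0.0, -0.5]
gripper_width: 0.0172
grasp_force: 45.0
```

step_arm:
  linear:
    - [0, 0, 0.1]
    - [0, 0, 0.3]
    - [0, 0, 0.5]
    - [0, 0, 0.7]
    - [0, 0, 0.85]
    - [0, 0, 0.85]
  rotation:
    - [0, 0, 0]
    - [0, 0, 0]
    - [0, 0, 0]
    - [0, 0, 0]
    - [0, 0, 0]
    - [0, 0, 0]
  grip: [10, 10, 10, 10, 10, 10]

```text
clock: 8.95
tool_pos: [0.6158, 0.0383, 0.1112]
tool_rot: [2.414, 2.008, 0.004]
force: [0.5, 0.5, -6.3]
gripper_width: 0.0177
grasp_force: 45.0
```

step_arm:
  linear:
    - [-0.1, 0.14, 0]
    - [-0.3, 0.43, 0]
    - [-0.5, 0.73, 0]
    - [-0.58, 0.84, 0]
    - [-0.58, 0.84, 0]
  rotation:
    - [0, 0, -0.05]
    - [0, 0, -0.15]
    - [0, 0, -0.22]
    - [0, 0, -0.26]
    - [0, 0, -0.26]
  grip: [10, 10, 10, 10, 10]

```text
clock: 9.45
tool_pos: [0.5553, 0.1236, 0.1082]
tool_rot: [-2.605, -1.754, 0.003]
force: [0.2, -0.2, -5.9]
gripper_width: 0.0176
grasp_force: 45.0
```

step_arm:
  linear:
    - [-0.1, 0.14, 0]
    - [-0.3, 0.43, 0]
    - [-0.5, 0.73, 0]
    - [-0.58, 0.84, 0]
    - [-0.58, 0.84, 0]
    - [-0.58, 0.84, 0]
  rotation:
    - [0, 0, -0.05]
    - [0, 0, -0.15]
    - [0, 0, -0.22]
    - [0, 0, -0.25]
    - [0, 0, -0.25]
    - [0, 0, -0.25]
  grip: [10, 10, 10, 10, 10, 10]

```text
clock: 10.05
tool_pos: [0.4994, 0.2057, 0.1088]
tool_rot: [2.765, 1.49, -0.0]
force: [0.5, 0.2, -5.2]
gripper_width: 0.0177
grasp_force: 45.0
```

```bash
python3 - <<'E'
from h import *
s=ctrl.sense();print(s["tool_pos"],s["tool_rot"],s["force"],s["wrist_torque"],s["gripper_width"],s["grasp_force"])
d=snap("side");P=cloud(d);q=P.reshape(-1,3);t=s["tool_pos"]
p=q[(np.hypot(q[:,0]-t[0],q[:,1]-t[1])<.13)&(q[:,2]>.11)&(q[:,2]<.155)]
(x,y),r=cv2.minEnclosingCircle(p[:,:2].astype(np.float32));print("disc",x,y,r,np.median(p[:,2]),len(p))
A=np.c_[p[:,:2],np.ones(len(p))];k=abs(p[:,2]-np.median(p[:,2]))<.008;print(np.linalg.lstsq(A[k],p[k,2],rcond=None)[0])
E
```

```text
[0.49939705 0.20569517 0.10877429] [ 2.76545455e+00  1.49006996e+00 -4.66610067e-04] [ 0.50409077  0.2138379  -5.21915447] [-0.0682163   0.10782517  0.00781812] 0.017719787272138767 44.99366104602814
disc 0.4968925416469574 0.20712533593177795 0.10138384997844696 0.13459941422295207 4045
[ 0.00158603 -0.00159083  0.13430055]
```

step_arm:
  linear:
    - [0, 0.01, -0.15]
    - [0, 0.01, -0.3]
    - [0, 0.01, -0.4]
    - [0, 0.01, -0.5]
    - [0, 0.01, -0.55]
    - [0, 0.01, -0.6]
    - [0, 0.01, -0.6]
  rotation:
    - [0, 0, 0]
    - [0, 0, 0]
    - [0, 0, 0]
    - [0, 0, 0]
    - [0, 0, 0]
    - [0, 0, 0]
    - [0, 0, 0]
  grip: [10, 10, 10, 10, 10, 10, 10]

```text
clock: 10.8
tool_pos: [0.4988, 0.2072, 0.0487]
tool_rot: [-2.766, -1.488, 0.001]
force: [-0.3, 0.8, -5.7]
gripper_width: 0.0177
grasp_force: 45.0
```

step_arm:
  linear:
    - [0, 0, -0.02]
    - [0, 0, -0.04]
    - [0, 0, -0.06]
    - [0, 0, -0.08]
    - [0, 0, -0.08]
  rotation:
    - [0, 0, 0]
    - [0, 0, 0]
    - [0, 0, 0]
    - [0, 0, 0]
    - [0, 0, 0]
  grip: [10, 10, 10, 10, 10]

```text
clock: 11.3
tool_pos: [0.4988, 0.2073, 0.0409]
tool_rot: [-2.766, -1.489, 0.001]
force: [-0.4, -0.1, -6.2]
gripper_width: 0.0176
grasp_force: 45.0
```

step_arm:
  linear:
    - [0, 0, -0.01]
    - [0, 0, -0.02]
    - [0, 0, -0.03]
    - [0, 0, -0.03]
  rotation:
    - [0, 0, 0]
    - [0, 0, 0]
    - [0, 0, 0]
    - [0, 0, 0]
  grip: [10, 10, 10, 10]

```text
clock: 11.7
tool_pos: [0.499, 0.2073, 0.0382]
tool_rot: [-2.767, -1.489, -0.0]
force: [-0.7, -0.0, -4.1]
gripper_width: 0.0177
grasp_force: 45.0
```

Contact is beginning. I'll go a little further, then release and rise.

step_arm:
  linear:
    - [0, 0, -0.01]
    - [0, 0, -0.015]
    - [0, 0, -0.015]
    - [0, 0, -0.015]
  rotation:
    - [0, 0, 0]
    - [0, 0, 0]
    - [0, 0, 0]
    - [0, 0, 0]
  grip: [10, 10, 10, 10]

```text
clock: 12.1
tool_pos: [0.4991, 0.2074, 0.0381]
tool_rot: [2.766, 1.489, 0.001]
force: [-7.9, -1.6, 15.3]
gripper_width: 0.0179
grasp_force: 45.0
```

step_arm:
  linear:
    - [0, 0, 0]
    - [0, 0, 0]
    - [0, 0, 0]
    - [0, 0, 0]
    - [0, 0, 0]
    - [0, 0, 0.3]
    - [0, 0, 0.6]
    - [0, 0, 0.9]
    - [0, 0, 1.0]
    - [0, 0, 1.0]
  rotation:
    - [0, 0, 0]
    - [0, 0, 0]
    - [0, 0, 0]
    - [0, 0, 0]
    - [0, 0, 0]
    - [0, 0, 0]
    - [0, 0, 0]
    - [0, 0, 0]
    - [0, 0, 0]
    - [0, 0, 0]
  grip: [45, 45, 45, 45, 45, 45, 45, 45, 45, 45]

```text
clock: 13.1
tool_pos: [0.4995, 0.2075, 0.1374]
tool_rot: [2.766, 1.488, 0.003]
force: [0.4, -0.7, -0.4]
gripper_width: 0.0451
grasp_force: 0.0
```

step_arm:
  linear:
    - [0, -0.3, 0.4]
    - [0, -0.7, 0.7]
    - [0, -1.0, 1.0]
    - [0, -1.0, 1.0]
    - [0, -1.0, 1.0]
  rotation:
    - [0, 0, 0]
    - [0, 0, 0]
    - [0, 0, 0]
    - [0, 0, 0]
    - [0, 0, 0]
  grip: [60, 60, 60, 60, 60]

```text
clock: 13.6
tool_pos: [0.4986, 0.1069, 0.2353]
tool_rot: [-2.767, -1.486, 0.002]
force: [-0.1, 0.3, -0.2]
gripper_width: 0.06
grasp_force: 0.0
```

```bash
python3 - <<'E'
from h import *
s=ctrl.sense();print(s["tool_pos"],s["tool_rot"],s["force"])
d=snap("wrist","w4.png");P=cloud(d);a=snap("side");P2=cloud(a)
np.savez("w4.npz",P=P,I=d["image"])
for q in(P.reshape(-1,3),P2.reshape(-1,3)):
  p=q[(np.hypot(q[:,0]-.5,q[:,1]-.207)<.115)&(q[:,2]>.055)&(q[:,2]<.076)]
  if len(p)<9: continue
  (x,y),r=cv2.minEnclosingCircle(p[:,:2].astype(np.float32));print("disc",x,y,r,np.median(p[:,2]),len(p))
  A=np.c_[p[:,:2],np.ones(len(p))];k=abs(p[:,2]-np.median(p[:,2]))<.004;print(np.linalg.lstsq(A[k],p[k,2],rcond=None)[0])
  p=q[(np.hypot(q[:,0]-.5,q[:,1]-.207)<.025)&(q[:,2]>.095)&(q[:,2]<.107)];
  if len(p)>9: print("block",cv2.minAreaRect((p[:,:2]*1000).astype(np.float32)),np.median(p[:,2]),len(p))
E
```

```text
[0.49864584 0.10693582 0.23532116] [-2.76699381e+00 -1.48639908e+00  1.84347513e-03] [-0.06119772  0.28243097 -0.21167406]
disc 0.49826258420944214 0.20693810284137726 0.1012214869260788 0.06574824686012104 32115
[0.00015906 0.00049203 0.0655407 ]
block ((498.846435546875, 206.58010864257812), (26.85651969909668, 18.140756607055664), 55.853004455566406) 0.10117634985752438 629
disc 0.4977222681045532 0.20632000267505646 0.10175023972988129 0.0645470136331755 4313
[-0.00609937  0.00667124  0.06608554]
block ((496.6819152832031, 209.28269958496094), (27.563148498535156, 16.632360458374023), 64.45978546142578) 0.09926122472453719 84
```

View pics/w4.png

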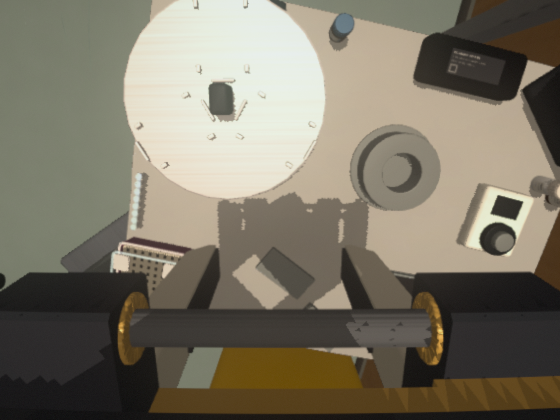

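The platter sits seated: disc top 65.7 mm, block top 101 mm, yaw 56°. The picture shows pockets at (215,40), (150,150) and (300,150), a plate at (287,272), and the start button at (498,238). Next I'll look at the plates and the stand.

step_arm:
  linear:
    - [-0.2, -0.4, 0]
    - [-0.4, -0.8, 0]
    - [-0.5, -1.0, 0]
    - [-0.5, -1.0, 0]
  rotation:
    - [0, 0, 0.19]
    - [0, 0, 0.38]
    - [0, 0, 0.57]
    - [0, 0, 0.7]
  grip: [70, 70, 70, 70]

```text
clock: 14.1
tool_pos: [0.4474, 0.0062, 0.2352]
tool_rot: [-2.252, -2.188, 0.003]
force: [0.5, 0.3, 0.4]
gripper_width: 0.0699
grasp_force: 0.0
```

step_arm:
  linear:
    - [0, -0.3, 0]
    - [0, -0.6, 0]
    - [0, -0.6, 0]
    - [0, -0.6, 0]
    - [0, -0.6, 0]
  rotation:
    - [0, 0, 0.2]
    - [0, 0, 0.25]
    - [0, 0, 0.25]
    - [0, 0, 0.25]
    - [0, 0, 0.25]
  grip: [70, 70, 70, 70, 70]

```text
clock: 14.6
tool_pos: [0.4488, -0.0517, 0.2359]
tool_rot: [-2.032, -2.394, 0.001]
force: [-0.7, -0.8, -0.6]
gripper_width: 0.0704
grasp_force: 0.0
```

```bash
cat >> h.py <<'E'
def rects(P,z0,z1,x,y,amin=300,s=.001):
    H,_=top(P,np.zeros(P.shape,np.uint8),*x,*y,s)
    m=((H>z0)&(H<z1)).astype(np.uint8)
    m=cv2.morphologyEx(m,cv2.MORPH_CLOSE,np.ones((5,5)));m=cv2.morphologyEx(m,cv2.MORPH_OPEN,np.ones((5,5)))
    for c in cv2.findContours(m,cv2.RETR_EXTERNAL,cv2.CHAIN_APPROX_NONE)[0]:
        if cv2.contourArea(c)<amin: continue
        (u,v),(w,h),a=cv2.minAreaRect(c)
        if w<h: a+=90;w,h=h,w
        # image dir (cos a, sin a) in (col,row) = world (-sin a, -cos a)
        yaw=np.degrees(np.arctan2(-np.cos(np.radians(a)),-np.sin(np.radians(a))))%180
        print("ctr %.4f %.4f size %.0f %.0f mm, long axis yaw %.1f, area %d"%(x[1]-(v+.5)*s,y[1]-(u+.5)*s,w*s*1e3,h*s*1e3,yaw,cv2.contourArea(c)))
E
python3 - <<'E'
from h import *
s=ctrl.sense();print(s["tool_pos"],s["tool_rot"],s["force"])
d=snap("wrist","w5.png");P=cloud(d)
np.savez("w5.npz",P=P,I=d["image"])
print("plates");rects(P,.0045,.012,(.32,.5),(-.2,.08))
print("ledge");rects(P,.1,.112,(.5,.75),(-.33,-.1))
print("tray lips/floor");rects(P,.0035,.009,(.44,.68),(-.28,-.08))
E
```

```text
[ 0.44875465 -0.05168284  0.23589177] [-2.03235524e+00 -2.39385006e+00  7.41637140e-04] [-0.70920676 -0.79248083 -0.59087174]
plates
ctr 0.4268 -0.0968 size 71 37 mm, long axis yaw 104.6, area 2388
ctr 0.4300 0.0038 size 55 36 mm, long axis yaw 105.1, area 1750
ctr 0.4850 -0.1635 size 54 29 mm, long axis yaw 90.0, area 846
ledge
ctr 0.5848 -0.2398 size 42 41 mm, long axis yaw 34.8, area 1171
tray lips/floor
ctr 0.5493 -0.1620 size 113 113 mm, long axis yaw 134.5, area 7819
```

View pics/w5.png

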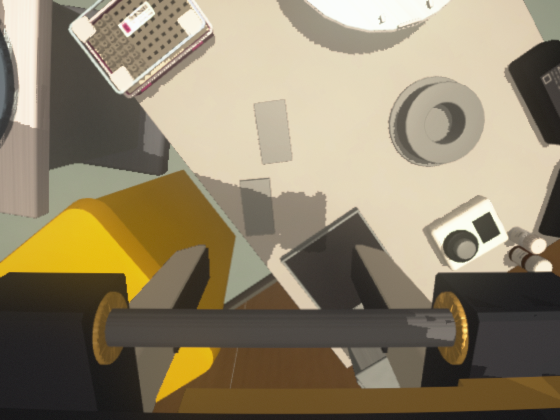

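```bash
python3 - <<'E'
from h import *
s=np.load("s0.npz");q=s["q"]
print("ledge");rects(q,.102,.111,(.5,.75),(-.33,-.1),s=.002,amin=80)
print("tray");rects(q,.003,.009,(.44,.68),(-.28,-.08),s=.002,amin=80)
z=np.load("w5.npz");P=z["P"];I=z["I"]
print(P[131,273].round(4),P[205,258].round(4),P[245,460].round(4))
q=P.reshape(-1,3)
m=(cv2.inRange(cv2.cvtColor(I,cv2.COLOR_BGR2GRAY),60,150)>0)
H,C=top(P,I,.38,.48,-.06,.06,.001)
print([ (np.nanmedian(H[a:a+10,b:b+10])*1000).round(1) for a in range(10,90,10) for b in (40,50,60,70)])
# pixel corners of plate 1 by colour
g=cv2.GaussianBlur(I,(5,5),0).astype(int);ref=g[131,273];d=np.abs(g-ref).max(-1)<14
n,l,st,c=cv2.connectedComponentsWithStats(d.astype(np.uint8),connectivity=4);k=l[131,273]
cs=cv2.findContours((l==k).astype(np.uint8),0,1)[0];r=cv2.minAreaRect(max(cs,key=len));print(r)
bx=cv2.boxPoints(r).round().astype(int);B=np.array([P[v,u] for u,v in bx]);print(B.round(3),B.mean(0))
b=q[(np.hypot(q[:,0]-P[245,460][0],q[:,1]-P[245,460][1])<.03)&(q[:,2]>.036)];print("btn",cv2.minEnclosingCircle((b[:,:2]).astype(np.float32)),np.median(b[:,2]))
E
```

```text
ledge
ctr 0.6130 -0.2240 size 106 64 mm, long axis yaw 45.0, area 1411
tray
ctr 0.4973 -0.1066 size 37 19 mm, long axis yaw 130.6, area 94
ctr 0.5370 -0.1610 size 238 144 mm, long axis yaw 135.0, area 4036
ctr 0.6570 -0.1410 size 44 20 mm, long axis yaw 0.0, area 128
[ 0.4323 -0.0031  0.0086] [ 0.4282 -0.093   0.0093] [ 0.6663 -0.0929  0.0454]
[np.float64(0.5), np.float64(0.7), np.float64(1.0), np.float64(1.7), np.float64(0.7), np.float64(0.6), np.float64(0.9), np.float64(7.1), np.float64(3.4), np.float64(8.6), np.float64(8.7), np.float64(8.6), np.float64(8.8), np.float64(8.7), np.float64(8.8), np.float64(8.8), np.float64(8.7), np.float64(8.7), np.float64(8.8), np.float64(9.0), np.float64(8.7), np.float64(8.5), np.float64(8.0), np.float64(1.3), np.float64(0.9), np.float64(0.6), np.float64(0.7), np.float64(0.8), np.float64(0.8), np.float64(0.9), np.float64(0.7), np.float64(0.8)]
((272.64996337890625, 131.54998779296875), (62.366825103759766, 32.526912689208984), 81.8698959350586)
[[ 0.403  0.024  0.002]
 [ 0.439  0.035  0.   ]
 [ 0.461 -0.033  0.001]
 [ 0.424 -0.046  0.   ]] [ 0.43186382 -0.00486274  0.00074997]
btn ((0.6747147440910339, -0.09642557799816132), 0.020547034218907356) 0.03857362872665471
```

step_arm:
  linear:
    - [-0.22, -0.45, -0.3]
    - [-0.22, -0.45, -0.7]
    - [-0.22, -0.45, -1.0]
    - [-0.22, -0.45, -1.0]
  rotation:
    - [0, 0, 0.12]
    - [0, 0, 0.12]
    - [0, 0, 0.12]
    - [0, 0, 0.12]
  grip: [60, 60, 60, 60]

```text
clock: 15.05
tool_pos: [0.4248, -0.0965, 0.1337]
tool_rot: [-1.915, -2.483, 0.003]
force: [0.3, 0.1, 0.9]
gripper_width: 0.06
grasp_force: 0.0
```

step_arm:
  linear:
    - [0, 0, -0.4]
    - [0, 0, -0.8]
    - [0, 0, -1.0]
    - [0, 0, -1.0]
    - [0, 0, -1.0]
    - [0, 0, -1.0]
  rotation:
    - [0, 0, 0]
    - [0, 0, 0]
    - [0, 0, 0]
    - [0, 0, 0]
    - [0, 0, 0]
    - [0, 0, 0]
  grip: [60, 60, 60, 60, 60, 60]
  force: 12

```text
clock: 15.65
tool_pos: [0.4283, -0.0979, 0.0384]
tool_rot: [1.916, 2.486, 0.001]
force: [0.1, 0.1, -0.1]
gripper_width: 0.0598
grasp_force: 0.0
```

```bash
python3 - <<'E'
from h import *
s=ctrl.sense();t=s["tool_pos"];print(t,s["tool_rot"],s["force"])
T=R.from_rotvec(s["tool_rot"]).as_matrix()
for n in("scene","side"):
    a=snap(n);q=(cloud(a).reshape(-1,3)-t)@T
    for sg in(-1,1):
        k=(abs(q[:,0])<.012)&(sg*q[:,1]>.025)&(sg*q[:,1]<.05)&(q[:,2]>-.07)&(q[:,2]<.03)
        h=np.histogram(q[k][:,2],np.arange(-.06,.0301,.006))[0];print(n,sg,h)
d=snap("wrist");rects(cloud(d),.0045,.012,(.36,.47),(-.15,-.05))
E
```

```text
[ 0.42827974 -0.09786375  0.03840595] [1.91648421e+00 2.48585193e+00 1.48396227e-03] [ 0.12637788  0.08830074 -0.13308013]
scene -1 [30 26 17  4  0  0  0  0  0  0  0  0  0  0  0]
scene 1 [ 0  3 10  9  1  0  0  0  0  0  0  0  0  0  0]
side -1 [17 16 12  9  4  0  0  0  0  0  0  0  0  0  0]
side 1 [10 12 14  7  3  0  0  0  0  0  0  0  0  0  0]
ctr 0.4291 -0.1049 size 55 37 mm, long axis yaw 104.6, area 1867
```

step_arm:
  linear:
    - [-0.01, 0, -0.2]
    - [-0.01, 0.0, -0.4]
    - [-0.01, 0, -0.55]
    - [-0.01, 0, -0.6]
    - [-0.01, 0, -0.64]
    - [-0.01, 0, -0.66]
    - [-0.01, 0, -0.66]
  rotation:
    - [0, 0, 0]
    - [0, 0, 0]
    - [0, 0, 0]
    - [0, 0, 0]
    - [0, 0, 0]
    - [0, 0, 0]
    - [0, 0, 0]
  grip: [60, 60, 60, 60, 60, 60, 60]

```text
clock: 16.5
tool_pos: [0.4262, -0.0978, -0.029]
tool_rot: [1.918, 2.487, 0.0]
force: [-1.0, -0.7, 0.7]
gripper_width: 0.0602
grasp_force: 0.0
```

step_arm:
  linear:
    - [0, 0, -0.01]
    - [0, 0, -0.015]
    - [0, 0, -0.015]
    - [0, 0, -0.015]
    - [0, 0, -0.015]
    - [0, 0, -0.015]
    - [0, 0, -0.015]
    - [0, 0, -0.015]
  rotation:
    - [0, 0, 0]
    - [0, 0, 0]
    - [0, 0, 0]
    - [0, 0, 0]
    - [0, 0, 0]
    - [0, 0, 0]
    - [0, 0, 0]
    - [0, 0, 0]
  grip: [60, 60, 30, 30, 30, 30, 30, 30]
  force: 12

```text
clock: 17.3
tool_pos: [0.426, -0.0977, -0.0308]
tool_rot: [1.919, 2.487, 0.0]
force: [0.1, 0.4, 1.2]
gripper_width: 0.0355
grasp_force: 12.0
```

step_arm:
  linear:
    - [0, 0, 0.3]
    - [0, 0, 0.6]
    - [0, 0, 0.9]
    - [0, 0, 1.0]
    - [0, 0, 1.0]
  rotation:
    - [0, 0, 0]
    - [0, 0, 0]
    - [0, 0, 0]
    - [0, 0, 0]
    - [0, 0, 0]
  grip: [30, 30, 30, 30, 30]

```text
clock: 17.8
tool_pos: [0.4265, -0.0979, 0.0699]
tool_rot: [1.917, 2.486, 0.001]
force: [0.5, -0.0, -0.2]
gripper_width: 0.0355
grasp_force: 12.0
```

step_arm:
  linear:
    - [0.2, -0.1, 0.5]
    - [0.5, -0.3, 0.6]
    - [0.8, -0.5, 0.6]
    - [0.8, -0.5, 0.6]
    - [0.8, -0.5, 0.6]
  rotation:
    - [0, 0, 0.1]
    - [0, 0, 0.25]
    - [0, 0, 0.4]
    - [0, 0, 0.55]
    - [0, 0, 0.67]
  grip: [30, 30, 30, 30, 30]

```text
clock: 18.3
tool_pos: [0.5057, -0.1479, 0.1269]
tool_rot: [-1.198, -2.901, 0.0]
force: [-0.6, -0.2, 0.4]
gripper_width: 0.0355
grasp_force: 12.0
```

step_arm:
  linear:
    - [0.4, -0.25, 0]
    - [0.77, -0.48, 0]
    - [0.77, -0.48, 0]
    - [0.77, -0.48, 0]
    - [0.77, -0.48, 0]
  rotation:
    - [0, 0, 0]
    - [0, 0, 0]
    - [0, 0, 0]
    - [0, 0, 0]
    - [0, 0, 0]
  grip: [30, 30, 30, 30, 30]

```text
clock: 18.8
tool_pos: [0.5818, -0.1951, 0.1277]
tool_rot: [-1.205, -2.899, -0.0]
force: [0.1, 0.1, -0.0]
gripper_width: 0.0357
grasp_force: 12.0
```

```bash
python3 - <<'E'
from h import *
s=ctrl.sense();t=s["tool_pos"];print(t,s["tool_rot"],s["force"],s["gripper_width"],s["grasp_force"])
d=snap("wrist","w6.png");P=cloud(d);np.savez("w6.npz",P=P,I=d["image"]);a=snap("side");P2=cloud(a)
v=a["image"][130:270,200:430];cv2.imwrite("pics/s6.png",np.vstack([d["image"],cv2.resize(v,(560,170))[:170]]))
X=np.array([-.7071,.7071]);Y=np.array([-.7071,-.7071]);n=np.array([.594,-.206])
for PP in(P,P2):
    q=PP.reshape(-1,3);q=q[~np.isnan(q[:,0])];l=np.c_[(q[:,:2]-n)@X,(q[:,:2]-n)@Y,q[:,2]]
    k=(l[:,2]>.1)&(l[:,2]<.112)&(abs(l[:,1])<.07)&(l[:,0]>-.08)&(l[:,0]<.03)
    print("ledge",k.sum(),np.percentile(l[k],[1,5,50,95,99],0).round(4).tolist())
    k=(l[:,2]>.003)&(l[:,2]<.009)&(abs(l[:,1])<.07)&(l[:,0]>0)&(l[:,0]<.14)
    print("tray",k.sum(),np.percentile(l[k],[1,5,50,95,99],0).round(4).tolist())
E
```

```text
[ 0.58176066 -0.19507048  0.12770593] [-1.20456139e+00 -2.89871433e+00 -4.59454380e-05] [ 0.09434164  0.08602468 -0.04248596] 0.03573740078897331 11.999957263469696
ledge 270 [[-0.0419, -0.0514, 0.1017], [-0.041, -0.0505, 0.1048], [-0.0333, -0.024, 0.1065], [-0.0011, 0.0286, 0.1076], [-0.0006, 0.0299, 0.1081]]
tray 15690 [[0.0086, -0.055, 0.0048], [0.0207, -0.0511, 0.0055], [0.0714, -0.0007, 0.0067], [0.1169, 0.0494, 0.008], [0.1204, 0.0534, 0.0085]]
ledge 288 [[-0.0531, -0.0513, 0.1004], [-0.0488, -0.0488, 0.1023], [-0.0222, -0.0043, 0.1046], [0.0008, 0.0446, 0.1065], [0.0033, 0.0504, 0.1068]]
tray 769 [[0.0053, -0.0584, 0.0031], [0.0093, -0.0562, 0.0034], [0.0635, 0.0, 0.0051], [0.1257, 0.0546, 0.0081], [0.1281, 0.0576, 0.0087]]
```

View pics/s6.png

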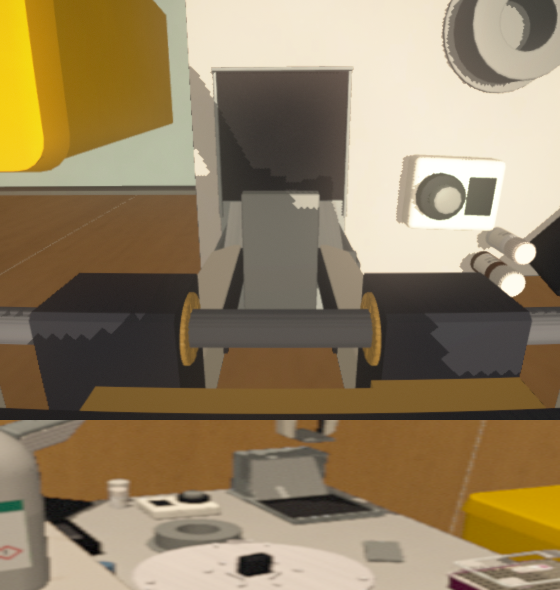

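The view shows the plate at (280,250) held lengthwise over the nose and parallel to the tray. The nose estimate agrees within about 1 mm, and the plate's middle is 16 mm beyond it. I'll lower and release.

step_arm:
  linear:
    - [0, 0, -0.2]
    - [0, 0, -0.4]
    - [0, 0, -0.48]
    - [0, 0, -0.5]
    - [0, 0, -0.5]
    - [0, 0, -0.5]
  rotation:
    - [0, 0, 0]
    - [0, 0, 0]
    - [0, 0, 0]
    - [0, 0, 0]
    - [0, 0, 0]
    - [0, 0, 0]
  grip: [30, 30, 30, 30, 30, 30]

```text
clock: 19.5
tool_pos: [0.5834, -0.1959, 0.0801]
tool_rot: [1.205, 2.9, -0.0]
force: [1.1, -0.0, -0.4]
gripper_width: 0.0356
grasp_force: 12.0
```

step_arm:
  linear:
    - [0, 0, 0]
    - [0, 0, 0]
    - [0, 0, 0]
    - [0, 0, 0]
    - [0, 0, 0]
    - [0, 0, 0]
    - [0, 0, 0]
    - [0, 0, 0]
    - [0, 0, 0]
    - [0, 0, 0]
  rotation:
    - [0, 0, 0]
    - [0, 0, 0]
    - [0, 0, 0]
    - [0, 0, 0]
    - [0, 0, 0]
    - [0, 0, 0]
    - [0, 0, 0]
    - [0, 0, 0]
    - [0, 0, 0]
    - [0, 0, 0]
  grip: [65, 65, 65, 65, 65, 65, 65, 65, 65, 65]

```text
clock: 20.5
tool_pos: [0.5829, -0.1957, 0.0791]
tool_rot: [1.206, 2.901, -0.0]
force: [-0.0, 0.2, 0.3]
gripper_width: 0.0654
grasp_force: 0.0
```

step_arm:
  linear:
    - [0, 0, 0.3]
    - [0, 0, 0.6]
    - [-0.2, 0.2, 0.8]
    - [-0.35, 0.35, 0.8]
    - [-0.35, 0.35, 0.8]
    - [-0.35, 0.35, 0.8]
  rotation:
    - [0, 0, 0]
    - [0, 0, 0]
    - [0, 0, 0]
    - [0, 0, 0]
    - [0, 0, 0]
    - [0, 0, 0]
  grip: [65, 65, 65, 65, 65, 65]

```text
clock: 21.1
tool_pos: [0.5482, -0.1608, 0.1593]
tool_rot: [1.205, 2.901, -0.0]
force: [-0.1, -0.7, -0.5]
gripper_width: 0.0654
grasp_force: 0.0
```

```bash
cat > tray.py <<'E'
from h import *
import sys
s=ctrl.sense();t=s["tool_pos"];print(t,s["tool_rot"],s["force"])
d=snap("wrist",sys.argv[1]);P=cloud(d)
print("tray");rects(P,.0105,.02,(.45,.66),(-.26,-.06))
print("bench");rects(P,.0045,.012,(.32,.5),(-.2,.08))
E
python3 tray.py w7.png
```

```text
[ 0.54816164 -0.16081487  0.15928988] [ 1.20499551e+00  2.90080512e+00 -1.24490353e-04] [-0.05740558 -0.72675838 -0.54334001]
tray
ctr 0.5510 -0.1635 size 49 36 mm, long axis yaw 135.0, area 1664
bench
ctr 0.4893 -0.1523 size 42 25 mm, long axis yaw 45.0, area 677
```

View pics/w7.png

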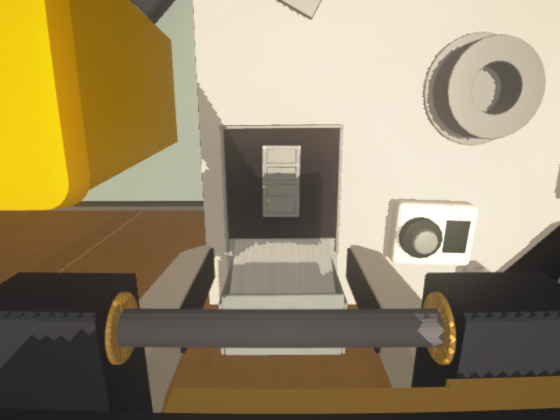

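The plate has landed ribbed back up in the tray at (282,181), spanning rows 146 to 217, square to the stand. I'll work out its centre.

```bash
cat >> h.py <<'E'
def ray(d,u,v,z):
    p=cv2.undistortPoints(np.array([[[u,v]]],float),np.array(d["K"]),np.array(d["dist_coeffs"])).ravel()
    r=d["rotation"]@np.array([p[0],p[1],1]);e=np.array(d["eye"]);return (e+r*(z-e[2])/r[2]).round(4)
E
python3 - <<'E'
from h import *
d=snap("wrist")
for u,v in((264,147),(299,147),(264,217),(299,217),(281.5,181.5)):print(ray(d,u,v,.014))
P=cloud(d);print([P[v,282].round(4).tolist() for v in(150,165,181,200,213)])
E
```

```text
[ 0.5096 -0.1437  0.014 ]
[ 0.533  -0.1205  0.014 ]
[ 0.5575 -0.193   0.014 ]
[ 0.5821 -0.1685  0.014 ]
[ 0.5446 -0.1555  0.014 ]
[[0.5237, -0.1339, 0.0121], [0.5335, -0.1437, 0.0156], [0.5444, -0.1547, 0.0152], [0.5578, -0.168, 0.0147], [0.5673, -0.1775, 0.0137]]
```

step_arm:
  linear:
    - [-0.026, 0.044, -0.3]
    - [-0.026, 0.044, -0.6]
    - [-0.026, 0.044, -0.9]
    - [-0.026, 0.044, -1.0]
    - [-0.026, 0.044, -1.0]
  rotation:
    - [0, 0, 0]
    - [0, 0, 0]
    - [0, 0, 0]
    - [0, 0, 0]
    - [0, 0, 0]
  grip: [55, 55, 55, 55, 55]

```text
clock: 21.7
tool_pos: [0.5449, -0.1564, 0.0579]
tool_rot: [-1.205, -2.898, 0.0]
force: [0.8, 0.4, 1.0]
gripper_width: 0.055
grasp_force: 0.0
```

step_arm:
  linear:
    - [0, 0, -0.3]
    - [0, 0, -0.6]
    - [0, 0, -0.75]
    - [0, 0, -0.8]
    - [0, 0, -0.8]
    - [0, 0, -0.8]
  rotation:
    - [0, 0, 0]
    - [0, 0, 0]
    - [0, 0, 0]
    - [0, 0, 0]
    - [0, 0, 0]
    - [0, 0, 0]
  grip: [55, 55, 55, 55, 55, 55]

```text
clock: 22.3
tool_pos: [0.5463, -0.1567, -0.0195]
tool_rot: [1.205, 2.899, 0.0]
force: [-0.6, 0.3, -0.2]
gripper_width: 0.055
grasp_force: 0.0
```

step_arm:
  linear:
    - [0, 0, -0.03]
    - [0, 0, -0.05]
    - [0, 0, -0.05]
    - [0, 0, -0.05]
    - [0, 0, -0.05]
    - [0, 0, -0.05]
    - [0, 0, -0.05]
    - [0, 0, -0.05]
  rotation:
    - [0, 0, 0]
    - [0, 0, 0]
    - [0, 0, 0]
    - [0, 0, 0]
    - [0, 0, 0]
    - [0, 0, 0]
    - [0, 0, 0]
    - [0, 0, 0]
  grip: [55, 55, 55, 30, 30, 30, 30, 30]

```text
clock: 23.1
tool_pos: [0.5454, -0.1563, -0.0258]
tool_rot: [1.206, 2.901, -0.0]
force: [0.1, 0.6, 0.3]
gripper_width: 0.0356
grasp_force: 12.0
```

step_arm:
  linear:
    - [0, 0, 0.2]
    - [0, 0, 0.5]
    - [0, 0, 0.8]
    - [0, 0, 1.0]
    - [0, 0, 1.0]
  rotation:
    - [0, 0, 0]
    - [0, 0, 0]
    - [0, 0, 0]
    - [0, 0, 0]
    - [0, 0, 0]
  grip: [30, 30, 30, 30, 30]

```text
clock: 23.6
tool_pos: [0.5468, -0.1568, 0.0766]
tool_rot: [1.204, 2.897, 0.0]
force: [-0.2, 0.0, -1.1]
gripper_width: 0.0359
grasp_force: 12.0
```

step_arm:
  linear:
    - [-0.05, 0.2, 0.2]
    - [-0.05, 0.6, 0.4]
    - [-0.05, 1.0, 0.5]
    - [-0.05, 1.0, 0.5]
  rotation:
    - [0, 0, -0.1]
    - [0, 0, -0.25]
    - [0, 0, -0.42]
    - [0, 0, -0.42]
  grip: [30, 30, 30, 30]

```text
clock: 24.0
tool_pos: [0.5404, -0.0529, 0.1243]
tool_rot: [1.669, 2.661, 0.001]
force: [0.4, 0.2, -0.3]
gripper_width: 0.0357
grasp_force: 12.0
```

step_arm:
  linear:
    - [-0.05, 0.4, 0]
    - [-0.05, 0.8, 0]
    - [-0.05, 1.0, 0]
    - [-0.05, 1.0, 0]
  rotation:
    - [0, 0, 0]
    - [0, 0, 0]
    - [0, 0, 0]
    - [0, 0, 0]
  grip: [30, 30, 30, 30]

```text
clock: 24.4
tool_pos: [0.5347, 0.0452, 0.1228]
tool_rot: [-1.66, -2.666, 0.001]
force: [0.6, 0.7, -0.8]
gripper_width: 0.0361
grasp_force: 12.0
```

step_arm:
  linear:
    - [-0.12, 0.4, 0]
    - [-0.12, 0.8, 0]
    - [-0.12, 1.0, 0]
    - [-0.12, 1.0, 0]
    - [-0.12, 1.0, 0]
  rotation:
    - [0, 0, 0]
    - [0, 0, 0]
    - [0, 0, 0]
    - [0, 0, 0]
    - [0, 0, 0]
  grip: [30, 30, 30, 30, 30]

```text
clock: 24.9
tool_pos: [0.5233, 0.1425, 0.1234]
tool_rot: [-1.664, -2.664, 0.002]
force: [-0.2, -0.0, 0.2]
gripper_width: 0.036
grasp_force: 12.0
```

```bash
cat > plat.py <<'E'
from h import *
import sys
s=ctrl.sense();t=s["tool_pos"];print(t,s["tool_rot"],s["force"],s["gripper_width"])
T=R.from_rotvec(s["tool_rot"]).as_matrix();print("tool y yaw",np.degrees(np.arctan2(T[1,1],T[0,1])))
d=snap("wrist",sys.argv[1]);P=cloud(d);q=P.reshape(-1,3)
p=q[(np.hypot(q[:,0]-.499,q[:,1]-.207)<.025)&(q[:,2]>.095)&(q[:,2]<.107)]
(c,wh,a)=cv2.minAreaRect((p[:,:2]*1000).astype(np.float32));print("block",c,wh,a,len(p))
p=q[(np.hypot(q[:,0]-.499,q[:,1]-.207)<.115)&(q[:,2]>.06)&(q[:,2]<.069)];print("disc",cv2.minEnclosingCircle((p[:,:2]*1000).astype(np.float32)))
E
python3 plat.py w8.png
```

```text
[0.5232727  0.14246108 0.12337356] [-1.66446892e+00 -2.66375289e+00  1.65971071e-03] [-0.23469141 -0.00283733  0.16039788] 0.03595039900697153
tool y yaw 26.000882703862274
block (498.2425842285156, 206.5311279296875) (28.103612899780273, 18.12712287902832) 56.93865203857422 1358
disc ((498.719482421875, 206.7722625732422), 101.46572875976562)
```

View pics/w8.png

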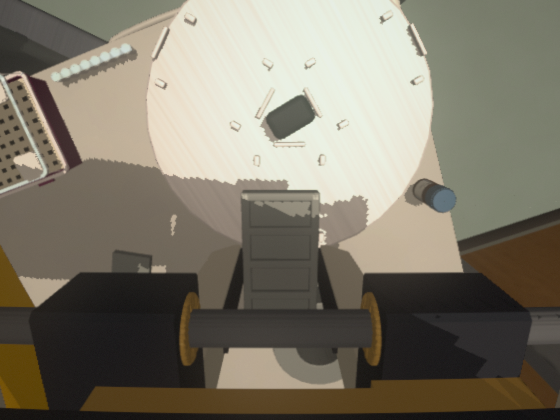

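step_arm:
  linear:
    - [0.008, 0.12, -0.1]
    - [0.008, 0.12, -0.3]
    - [0.008, 0.12, -0.5]
    - [0.008, 0.12, -0.7]
    - [0.008, 0.12, -0.7]
    - [0.008, 0.12, -0.7]
  rotation:
    - [0, 0, 0]
    - [0, 0, 0]
    - [0, 0, 0]
    - [0, 0, 0]
    - [0, 0, 0]
    - [0, 0, 0]
  grip: [30, 30, 30, 30, 30, 30]

```text
clock: 25.55
tool_pos: [0.5241, 0.1555, 0.054]
tool_rot: [-1.666, -2.663, 0.001]
force: [-0.1, -0.1, 0.1]
gripper_width: 0.0358
grasp_force: 12.0
```

```bash
python3 - <<'E'
from h import *
s=ctrl.sense();t=s["tool_pos"];print(t,s["force"])
T=R.from_rotvec(s["tool_rot"]).as_matrix();d=snap("wrist","w9.png")
q=(cloud(d).reshape(-1,3)-t)@T
k=(abs(q[:,1])<.016)&(q[:,2]<-.036)&(q[:,2]>-.044)&(q[:,0]>0.01)&(q[:,0]<.06)
print("plate tip x",np.percentile(q[k],[1,50,99],0).round(4).tolist(),k.sum())
w=cloud(d).reshape(-1,3);a=np.radians(-63.9);c=np.array([.4985,.2067])
e=np.array([np.cos(a),np.sin(a)]);n=np.array([-e[1],e[0]]);r=np.c_[(w[:,:2]-c)@e,(w[:,:2]-c)@n,w[:,2]]
k=(r[:,2]>.068)&(r[:,2]<.0745)&(r[:,0]>.01)&(r[:,0]<.03)&(abs(r[:,1])<.04);print("stops",k.sum(),np.percentile(r[k],[1,50,99],0).round(4).tolist())
E
```

```text
[0.5241474  0.15549503 0.05399558] [-0.12995213 -0.11691597  0.07705542]
plate tip x [[0.0103, -0.0157, -0.0419], [0.0237, 0.0002, -0.0385], [0.0362, 0.0157, -0.0363]] 3782
stops 376 [[0.017, -0.024, 0.0682], [0.0191, 0.0014, 0.0714], [0.0299, 0.0247, 0.0729]]
```

View pics/w9.png

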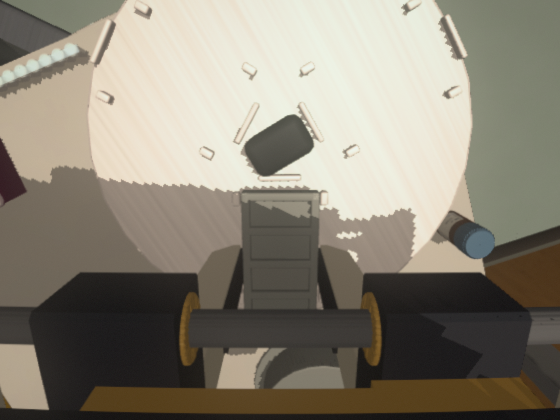

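The plate at (281,250) is lined up with the pocket's corner stops at (237,198) and (324,198) and with its end stop at (280,178). I'll lower, release and retreat.

step_arm:
  linear:
    - [0.005, -0.011, -0.05]
    - [0.005, -0.011, -0.1]
    - [0.005, -0.011, -0.15]
    - [0.005, -0.011, -0.18]
    - [0.005, -0.011, -0.19]
    - [0.005, -0.011, -0.2]
    - [0.005, -0.011, -0.2]
  rotation:
    - [0, 0, 0]
    - [0, 0, 0]
    - [0, 0, 0]
    - [0, 0, 0]
    - [0, 0, 0]
    - [0, 0, 0]
    - [0, 0, 0]
  grip: [30, 30, 30, 30, 30, 30, 30]

```text
clock: 26.3
tool_pos: [0.5246, 0.1546, 0.0341]
tool_rot: [-1.666, -2.664, 0.0]
force: [-0.3, -0.7, 0.7]
gripper_width: 0.0357
grasp_force: 12.0
```

step_arm:
  linear:
    - [0, 0, 0]
    - [0, 0, 0]
    - [0, 0, 0]
    - [0, 0, 0]
    - [0, 0, 0.1]
    - [0, 0, 0.4]
    - [0, 0, 0.8]
    - [0, 0, 1.0]
    - [0, 0, 1.0]
  rotation:
    - [0, 0, 0]
    - [0, 0, 0]
    - [0, 0, 0]
    - [0, 0, 0]
    - [0, 0, 0]
    - [0, 0, 0]
    - [0, 0, 0]
    - [0, 0, 0]
    - [0, 0, 0]
  grip: [46, 46, 46, 46, 46, 46, 46, 46, 46]

```text
clock: 27.2
tool_pos: [0.5263, 0.155, 0.1377]
tool_rot: [1.663, 2.66, 0.006]
force: [0.1, -0.0, 0.3]
gripper_width: 0.0457
grasp_force: 0.0
```

step_arm:
  linear:
    - [-0.2, -0.4, 0.3]
    - [-0.4, -0.8, 0.6]
    - [-0.4, -1.0, 0.6]
    - [-0.4, -1.0, 0.6]
    - [-0.4, -1.0, 0.6]
  rotation:
    - [0, 0, 0]
    - [0, 0, -0.1]
    - [0, 0, -0.22]
    - [0, 0, -0.22]
    - [0, 0, -0.22]
  grip: [60, 60, 60, 60, 60]

```text
clock: 27.7
tool_pos: [0.4843, 0.0545, 0.1936]
tool_rot: [-1.889, -2.51, 0.001]
force: [-0.2, 1.1, -0.1]
gripper_width: 0.0601
grasp_force: 0.0
```

```bash
cat > bench.py <<'E'
from h import *
import sys
s=ctrl.sense();print(s["tool_pos"],s["tool_rot"],s["force"])
T=R.from_rotvec(s["tool_rot"]).as_matrix();print("tool y yaw",np.degrees(np.arctan2(T[1,1],T[0,1])))
d=snap("wrist",sys.argv[1]);P=cloud(d)
print("bench");rects(P,.0045,.012,(.30,.52),(-.12,.1))
print("tray");rects(P,.0105,.02,(.45,.66),(-.26,-.06))
q=P.reshape(-1,3);a=np.radians(-63.9);c=np.array([.4985,.2067])
e=np.array([np.cos(a),np.sin(a)]);n=np.array([-e[1],e[0]]);r=np.c_[(q[:,:2]-c)@e,(q[:,:2]-c)@n,q[:,2]]
k=(r[:,2]>.0695)&(r[:,2]<.08)&(r[:,0]>.015)&(r[:,0]<.1)&(abs(r[:,1])<.022);print("placed",k.sum(),np.percentile(r[k],[1,50,99],0).round(4).tolist())
l=r[k];A=np.c_[l[:,:2],np.ones(len(l))];print(np.linalg.lstsq(A,l[:,2],rcond=None)[0])
E
python3 bench.py w10.png
```

```text
[0.48433845 0.05449016 0.19356555] [-1.88869454e+00 -2.50951314e+00  5.28942559e-04] [-0.21186809  1.06930941 -0.1399735 ]
tool y yaw 16.068751781284153
bench
ctr 0.4324 -0.0043 size 71 36 mm, long axis yaw 107.4, area 2306
tray
placed 3844 [[0.0185, -0.0178, 0.0696], [0.0557, 0.0004, 0.0718], [0.0975, 0.0181, 0.0752]]
[0.00012498 0.0008569  0.07214078]
```

View pics/w10.png

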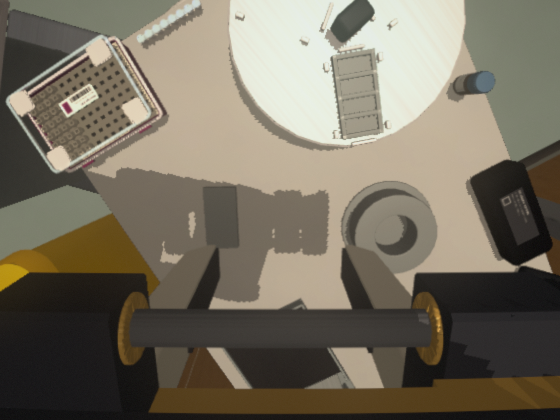

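The first plate lies flat, ribs up, in its pocket at (357,93), and the second is on the bench at (221,217). I have used my picture allowance, so I'll work by numbers from here.

step_arm:
  linear:
    - [-0.3, -0.3, -0.2]
    - [-0.52, -0.59, -0.6]
    - [-0.52, -0.59, -1.0]
    - [-0.52, -0.59, -1.0]
  rotation:
    - [0, 0, 0.03]
    - [0, 0, 0.03]
    - [0, 0, 0.03]
    - [0, 0, 0.03]
  grip: [60, 60, 60, 60]

```text
clock: 28.15
tool_pos: [0.4292, -0.0038, 0.0901]
tool_rot: [-1.854, -2.527, 0.007]
force: [-0.4, -0.1, 0.2]
gripper_width: 0.0598
grasp_force: 0.0
```

step_arm:
  linear:
    - [0, 0, -0.4]
    - [0, 0, -0.8]
    - [0, 0, -1.0]
    - [0, 0, -1.0]
    - [0, 0, -1.0]
  rotation:
    - [0, 0, 0]
    - [0, 0, 0]
    - [0, 0, 0]
    - [0, 0, 0]
    - [0, 0, 0]
  grip: [60, 60, 60, 60, 60]

```text
clock: 28.65
tool_pos: [0.4338, -0.0039, -0.0047]
tool_rot: [1.857, 2.533, 0.001]
force: [0.1, -0.8, -0.7]
gripper_width: 0.0601
grasp_force: 0.0
```

step_arm:
  linear:
    - [-0.01, 0, -0.12]
    - [-0.01, 0, -0.2]
    - [-0.01, 0, -0.24]
    - [-0.01, 0, -0.25]
    - [-0.01, 0, -0.25]
    - [-0.01, 0, -0.25]
    - [-0.01, 0, -0.25]
    - [-0.01, 0, -0.25]
    - [-0.01, 0, -0.25]
    - [-0.01, 0, -0.25]
  rotation:
    - [0, 0, 0]
    - [0, 0, 0]
    - [0, 0, 0]
    - [0, 0, 0]
    - [0, 0, 0]
    - [0, 0, 0]
    - [0, 0, 0]
    - [0, 0, 0]
    - [0, 0, 0]
    - [0, 0, 0]
  grip: [60, 60, 60, 60, 60, 30, 30, 30, 30, 30]
  force: 12

```text
clock: 29.65
tool_pos: [0.4317, -0.0044, -0.0308]
tool_rot: [1.86, 2.532, 0.0]
force: [-0.4, -0.4, 2.4]
gripper_width: 0.0359
grasp_force: 12.0
```

step_arm:
  linear:
    - [0, 0, 0.2]
    - [0, 0, 0.5]
    - [0, 0, 0.9]
    - [0, 0, 1.0]
    - [0, 0, 1.0]
  rotation:
    - [0, 0, 0]
    - [0, 0, 0]
    - [0, 0, 0]
    - [0, 0, 0]
    - [0, 0, 0]
  grip: [30, 30, 30, 30, 30]

```text
clock: 30.15
tool_pos: [0.4325, -0.0045, 0.0702]
tool_rot: [1.858, 2.53, 0.002]
force: [-0.5, 0.1, -0.0]
gripper_width: 0.0351
grasp_force: 12.0
```

step_arm:
  linear:
    - [0.2, -0.2, 0.4]
    - [0.45, -0.57, 0.6]
    - [0.75, -0.95, 0.6]
    - [0.75, -0.95, 0.6]
    - [0.75, -0.95, 0.6]
  rotation:
    - [0, 0, 0.1]
    - [0, 0, 0.25]
    - [0, 0, 0.4]
    - [0, 0, 0.55]
    - [0, 0, 0.61]
  grip: [30, 30, 30, 30, 30]

```text
clock: 30.65
tool_pos: [0.5063, -0.1003, 0.1269]
tool_rot: [-1.201, -2.9, 0.0]
force: [0.2, -0.7, -0.7]
gripper_width: 0.0358
grasp_force: 12.0
```

step_arm:
  linear:
    - [0.3, -0.4, 0]
    - [0.6, -0.75, 0]
    - [0.76, -0.96, 0]
    - [0.76, -0.96, 0]
    - [0.76, -0.96, 0]
    - [0.76, -0.96, 0]
  rotation:
    - [0, 0, 0]
    - [0, 0, 0]
    - [0, 0, 0]
    - [0, 0, 0]
    - [0, 0, 0]
    - [0, 0, 0]
  grip: [30, 30, 30, 30, 30, 30]

```text
clock: 31.25
tool_pos: [0.5817, -0.1944, 0.128]
tool_rot: [-1.204, -2.899, -0.0]
force: [-0.6, 0.6, 0.1]
gripper_width: 0.0355
grasp_force: 12.0
```

```bash
python3 - <<'E'
from h import *
s=ctrl.sense();t=s["tool_pos"];print(t,s["force"],s["gripper_width"])
T=R.from_rotvec(s["tool_rot"]).as_matrix();print(np.degrees(np.arctan2(T[1,1],T[0,1])));d=snap("wrist","w11.png")
q=(cloud(d).reshape(-1,3)-t)@T
k=(abs(q[:,1])<.016)&(q[:,2]<-.034)&(q[:,2]>-.044)&(q[:,0]>0.01)&(q[:,0]<.06)
print("plate tip x",np.percentile(q[k],[1,50,99],0).round(4).tolist(),k.sum())
n=np.array([.594,-.206]);print("beyond nose",(t[:2]-n)@[-.7071,.7071],(t[:2]-n)@[-.7071,-.7071])
E
```

```text
[ 0.58172872 -0.19442351  0.12798   ] [-0.55861275  0.58207879  0.09780025] 0.03545576238194117
44.89504098691772
plate tip x [[0.0103, -0.0157, -0.0409], [0.0234, 0.0002, -0.0394], [0.0348, 0.0157, -0.0349]] 3679
beyond nose 0.016862757280066705 0.0004912894308659615
```

Same pose as for the first plate, so I'll lower, release and retreat the same way.

step_arm:
  linear:
    - [0, 0, -0.2]
    - [0, 0, -0.4]
    - [0, 0, -0.48]
    - [0, 0, -0.5]
    - [0, 0, -0.5]
    - [0, 0, -0.5]
  rotation:
    - [0, 0, 0]
    - [0, 0, 0]
    - [0, 0, 0]
    - [0, 0, 0]
    - [0, 0, 0]
    - [0, 0, 0]
  grip: [30, 30, 30, 30, 30, 30]

```text
clock: 31.9
tool_pos: [0.5831, -0.1955, 0.0801]
tool_rot: [1.205, 2.9, -0.0]
force: [-0.0, 0.4, -0.2]
gripper_width: 0.0354
grasp_force: 12.0
```

step_arm:
  linear:
    - [0, 0, 0]
    - [0, 0, 0]
    - [0, 0, 0]
    - [0, 0, 0]
    - [0, 0, 0]
    - [0, 0, 0]
    - [0, 0, 0]
    - [0, 0, 0]
    - [0, 0, 0]
    - [0, 0, 0]
  rotation:
    - [0, 0, 0]
    - [0, 0, 0]
    - [0, 0, 0]
    - [0, 0, 0]
    - [0, 0, 0]
    - [0, 0, 0]
    - [0, 0, 0]
    - [0, 0, 0]
    - [0, 0, 0]
    - [0, 0, 0]
  grip: [65, 65, 65, 65, 65, 65, 65, 65, 65, 65]

```text
clock: 32.9
tool_pos: [0.5826, -0.1954, 0.0791]
tool_rot: [-1.206, -2.901, 0.0]
force: [0.2, -0.2, 0.3]
gripper_width: 0.0651
grasp_force: 0.0
```

step_arm:
  linear:
    - [0, 0, 0.3]
    - [0, 0, 0.6]
    - [-0.2, 0.2, 0.8]
    - [-0.35, 0.35, 0.8]
    - [-0.35, 0.35, 0.8]
    - [-0.35, 0.35, 0.8]
  rotation:
    - [0, 0, 0]
    - [0, 0, 0]
    - [0, 0, 0]
    - [0, 0, 0]
    - [0, 0, 0]
    - [0, 0, 0]
  grip: [65, 65, 65, 65, 65, 65]

```text
clock: 33.5
tool_pos: [0.5479, -0.1605, 0.1593]
tool_rot: [1.205, 2.901, -0.0]
force: [-0.1, -0.5, -0.4]
gripper_width: 0.0646
grasp_force: 0.0
```

```bash
cat > tray2.py <<'E'
from h import *
s=ctrl.sense();t=s["tool_pos"];print(t,s["tool_rot"],s["force"])
d=snap("wrist","w12.png");P=cloud(d)
for z0 in(.0095,.0105): rects(P,z0,.02,(.45,.66),(-.26,-.06))
n=np.array([.594,-.206]);X=np.array([-.7071,.7071]);Y=-np.array([.7071,.7071])
q=P-np.array([*n,0]);l=np.stack([q[...,:2]@X,q[...,:2]@Y],-1)
# plate is lighter than the black floor: segment in image
g=cv2.cvtColor(d["image"],cv2.COLOR_BGR2GRAY)
m=((g>70)&(l[...,0]>.02)&(l[...,0]<.118)&(abs(l[...,1])<.048)).astype(np.uint8)
m=cv2.morphologyEx(m,cv2.MORPH_OPEN,np.ones((3,3)))
for c in cv2.findContours(m,0,1)[0]:
    if cv2.contourArea(c)>150:
        r=cv2.minAreaRect(c);print(r);B=np.array([ray(d,u,v,.014) for u,v in cv2.boxPoints(r)]);print(B.tolist(),B.mean(0))
print("grey floor/plate",np.median(g[(abs(l[...,0]-.1)<.01)&(abs(l[...,1])<.03)]))
# height profile (rib pattern) along the plate's long axis
z=P[...,2]
print([(round(x,3),round(float(np.nanmedian(z[(abs(l[...,0]-x)<.002)&(abs(l[...,1])<.012)])*1e3),1),int(np.nanmedian(g[(abs(l[...,0]-x)<.002)&(abs(l[...,1])<.012)]))) for x in np.arange(.025,.118,.004)])
E
python3 tray2.py
```

```text
[ 0.54785198 -0.16050233  0.15928745] [ 1.20491719e+00  2.90086503e+00 -1.30666593e-04] [-0.0772075  -0.5110132  -0.43697541]
ctr 0.5522 -0.1628 size 49 36 mm, long axis yaw 135.0, area 1683
ctr 0.5905 -0.2025 size 92 8 mm, long axis yaw 45.0, area 432
ctr 0.5522 -0.1628 size 49 36 mm, long axis yaw 135.0, area 1683
((327.8154296875, 329.2635498046875), (167.86642456054688, 446.15606689453125), 89.16968536376953)
[[0.4638, -0.333, 0.014], [0.7862, -0.0031, 0.014], [0.976, -0.1212, 0.014], [0.5962, -0.505, 0.014]] [ 0.70555  -0.240575  0.014   ]
((178.77166748046875, 279.2658996582031), (34.782936096191406, 92.198974609375), 36.25383758544922)
[[0.5303, -0.3597, 0.014], [0.5166, -0.2546, 0.014], [0.5515, -0.251, 0.014], [0.5678, -0.3575, 0.014]] [ 0.54155 -0.3057   0.014  ]
((280.5, 180.5), (97.0, 99.0), 90.0)
[[0.4775, -0.155, 0.014], [0.5431, -0.0897, 0.014], [0.6127, -0.1549, 0.014], [0.5424, -0.2247, 0.014]] [ 0.543925 -0.156075  0.014   ]
grey floor/plate 84.0
[(np.float64(0.025), 6.9, 53), (np.float64(0.029), 6.9, 53), (np.float64(0.033), 6.6, 55), (np.float64(0.037), 14.6, 108), (np.float64(0.041), 12.1, 109), (np.float64(0.045), 11.9, 110), (np.float64(0.049), 11.9, 110), (np.float64(0.053), 14.2, 109), (np.float64(0.057), 12.4, 109), (np.float64(0.061), 11.9, 111), (np.float64(0.065), 12.1, 111), (np.float64(0.069), 14.4, 111), (np.float64(0.073), 12.6, 111), (np.float64(0.077), 12.0, 113), (np.float64(0.081), 11.9, 162), (np.float64(0.085), 307.5, 97), (np.float64(0.089), 308.5, 87), (np.float64(0.093), 296.0, 88), (np.float64(0.097), 293.6, 81), (np.float64(0.101), 12.9, 200), (np.float64(0.105), 13.5, 153), (np.float64(0.109), 6.7, 81), (np.float64(0.113), 6.8, 83), (np.float64(0.117), 6.9, 85)]
```

The rib pattern, 12 and 14.5 mm alternating, shows the back is up, and the plate is centred about 70 mm beyond the nose.

step_arm:
  linear:
    - [-0.027, 0.047, -0.3]
    - [-0.027, 0.047, -0.6]
    - [-0.027, 0.047, -0.9]
    - [-0.027, 0.047, -1.0]
    - [-0.027, 0.047, -1.0]
  rotation:
    - [0, 0, 0]
    - [0, 0, 0]
    - [0, 0, 0]
    - [0, 0, 0]
    - [0, 0, 0]
  grip: [55, 55, 55, 55, 55]

```text
clock: 34.05
tool_pos: [0.5445, -0.1558, 0.0578]
tool_rot: [-1.205, -2.898, 0.0]
force: [0.6, 0.1, 1.3]
gripper_width: 0.055
grasp_force: 0.0
```

step_arm:
  linear:
    - [0, 0, -0.3]
    - [0, 0, -0.6]
    - [0, 0, -0.75]
    - [0, 0, -0.8]
    - [0, 0, -0.84]
    - [0, 0, -0.84]
  rotation:
    - [0, 0, 0]
    - [0, 0, 0]
    - [0, 0, 0]
    - [0, 0, 0]
    - [0, 0, 0]
    - [0, 0, 0]
  grip: [55, 55, 55, 55, 55, 55]

```text
clock: 34.65
tool_pos: [0.5456, -0.1559, -0.024]
tool_rot: [1.205, 2.9, 0.0]
force: [0.2, 0.6, -0.6]
gripper_width: 0.0552
grasp_force: 0.0
```

step_arm:
  linear:
    - [0, 0, -0.01]
    - [0, 0, -0.01]
    - [0, 0, -0.01]
    - [0, 0, -0.01]
    - [0, 0, -0.01]
    - [0, 0, -0.01]
    - [0, 0, -0.01]
  rotation:
    - [0, 0, 0]
    - [0, 0, 0]
    - [0, 0, 0]
    - [0, 0, 0]
    - [0, 0, 0]
    - [0, 0, 0]
    - [0, 0, 0]
  grip: [55, 55, 30, 30, 30, 30, 30]

```text
clock: 35.35
tool_pos: [0.545, -0.1557, -0.0257]
tool_rot: [1.206, 2.901, 0.0]
force: [-0.3, 0.1, 3.0]
gripper_width: 0.0356
grasp_force: 11.9
```

step_arm:
  linear:
    - [0, 0, 0.2]
    - [0, 0, 0.5]
    - [0, 0, 0.8]
    - [0, 0, 1.0]
    - [0, 0, 1.0]
  rotation:
    - [0, 0, 0]
    - [0, 0, 0]
    - [0, 0, 0]
    - [0, 0, 0]
    - [0, 0, 0]
  grip: [30, 30, 30, 30, 30]

```text
clock: 35.85
tool_pos: [0.5464, -0.1562, 0.0766]
tool_rot: [1.204, 2.897, 0.0]
force: [-0.4, -0.2, -0.9]
gripper_width: 0.0358
grasp_force: 11.9
```

step_arm:
  linear:
    - [-0.05, 0.2, 0.3]
    - [-0.15, 0.5, 0.5]
    - [-0.26, 0.92, 0.5]
    - [-0.26, 0.92, 0.5]
  rotation:
    - [0, 0, 0.1]
    - [0, 0, 0.2]
    - [0, 0, 0.3]
    - [0, 0, 0.4]
  grip: [30, 30, 30, 30]

```text
clock: 36.25
tool_pos: [0.5173, -0.0603, 0.1234]
tool_rot: [-0.728, -3.054, -0.001]
force: [-0.0, -0.7, -1.0]
gripper_width: 0.0358
grasp_force: 11.9
```

step_arm:
  linear:
    - [-0.15, 0.4, 0]
    - [-0.26, 0.8, 0]
    - [-0.26, 0.92, 0]
    - [-0.26, 0.92, 0]
  rotation:
    - [0, 0, 0.1]
    - [0, 0, 0.25]
    - [0, 0, 0.4]
    - [0, 0, 0.51]
  grip: [30, 30, 30, 30]

```text
clock: 36.65
tool_pos: [0.492, 0.03, 0.1229]
tool_rot: [-0.104, -3.138, -0.0]
force: [0.1, -0.3, -0.2]
gripper_width: 0.0357
grasp_force: 11.9
```

step_arm:
  linear:
    - [-0.15, 0.4, 0]
    - [-0.26, 0.8, 0]
    - [-0.26, 0.92, 0]
    - [-0.26, 0.92, 0]
  rotation:
    - [0, 0, 0]
    - [0, 0, 0]
    - [0, 0, 0]
    - [0, 0, 0]
  grip: [30, 30, 30, 30]

```text
clock: 37.05
tool_pos: [0.4665, 0.1213, 0.1233]
tool_rot: [-0.111, -3.139, 0.0]
force: [0.5, 0.0, -0.4]
gripper_width: 0.0358
grasp_force: 11.9
```

step_arm:
  linear:
    - [-0.15, 0.4, 0]
    - [-0.26, 0.7, 0]
    - [-0.26, 0.9, -0.2]
    - [-0.26, 0.9, -0.4]
    - [-0.26, 0.9, -0.4]
    - [-0.26, 0.9, -0.4]
  rotation:
    - [0, 0, 0]
    - [0, 0, 0]
    - [0, 0, 0]
    - [0, 0, 0]
    - [0, 0, 0]
    - [0, 0, 0]
  grip: [30, 30, 30, 30, 30, 30]

```text
clock: 37.65
tool_pos: [0.4412, 0.2093, 0.084]
tool_rot: [-0.116, -3.139, 0.001]
force: [0.3, -0.1, -0.1]
gripper_width: 0.0358
grasp_force: 11.9
```

```bash
cat > pb.py <<'E'
from h import *
s=ctrl.sense();t=s["tool_pos"];print(t,s["force"],s["gripper_width"])
T=R.from_rotvec(s["tool_rot"]).as_matrix();d=snap("wrist","w13.png");print("tool y yaw",np.degrees(np.arctan2(T[1,1],T[0,1])))
w=cloud(d).reshape(-1,3);q=(w-t)@T
k=(abs(q[:,1])<.016)&(q[:,2]<-.034)&(q[:,2]>-.044)&(abs(q[:,0])>0.01)&(abs(q[:,0])<.06)
print("plate x",np.percentile(q[k],[1,50,99],0).round(4).tolist(),k.sum())
p=w[(np.hypot(w[:,0]-.499,w[:,1]-.207)<.025)&(w[:,2]>.095)&(w[:,2]<.107)]
if len(p)>50: print("block",cv2.minAreaRect((p[:,:2]*1000).astype(np.float32)),len(p))
c=np.array([.4985,.2067]);a=np.radians(176.1);e=np.array([np.cos(a),np.sin(a)]);n=np.array([-e[1],e[0]])
r=np.c_[(w[:,:2]-c)@e,(w[:,:2]-c)@n,w[:,2]]
for nm,x0,x1 in(("inner",.01,.035),("outer",.08,.105)):
    k=(r[:,2]>.068)&(r[:,2]<.0745)&(r[:,0]>x0)&(r[:,0]<x1)&(abs(r[:,1])<.04)
    if k.sum()>5: print(nm,k.sum(),np.percentile(r[k],[1,50,99],0).round(4).tolist())
print("TCP in pocket frame",(t[:2]-c)@e-.058,(t[:2]-c)@n)
E
python3 pb.py
```

```text
[0.44122811 0.20933014 0.08403873] [ 0.33778417 -0.06959977 -0.10472844] 0.035774755125863936
tool y yaw 85.76134293151017
plate x [[-0.0235, -0.0157, -0.0416], [0.0185, 0.0002, -0.0384], [0.0356, 0.0157, -0.0358]] 5345
block ((506.41375732421875, 208.34828186035156), (17.815792083740234, 8.381087303161621), 83.02288055419922) 196
outer 369 [[0.0833, -0.0233, 0.0685], [0.0964, 0.0006, 0.0715], [0.099, 0.0259, 0.0729]]
TCP in pocket frame -0.0006818433404925592 0.0012713199039437878
```

step_arm:
  linear:
    - [-0.005, 0, -0.1]
    - [-0.005, 0, -0.2]
    - [-0.005, 0, -0.3]
    - [-0.005, 0, -0.4]
    - [-0.005, 0, -0.45]
    - [-0.005, 0, -0.48]
    - [-0.005, 0, -0.49]
    - [-0.005, 0, -0.49]
  rotation:
    - [0, 0, 0]
    - [0, 0, 0]
    - [0, 0, 0]
    - [0, 0, 0]
    - [0, 0, 0]
    - [0, 0, 0]
    - [0, 0, 0]
    - [0, 0, 0]
  grip: [30, 30, 30, 30, 30, 30, 30, 30]

```text
clock: 38.5
tool_pos: [0.4405, 0.2104, 0.0352]
tool_rot: [0.115, 3.139, 0.0]
force: [0.2, -0.0, 0.1]
gripper_width: 0.0361
grasp_force: 11.9
```

step_arm:
  linear:
    - [0, 0, -0.01]
    - [0, 0, -0.01]
    - [0, 0, -0.01]
    - [0, 0, -0.01]
    - [0, 0, -0.01]
    - [0, 0, -0.01]
    - [0, 0, 0.1]
    - [0, 0, 0.4]
    - [0, 0, 0.8]
    - [0, 0, 1.0]
    - [0, 0, 1.0]
  rotation:
    - [0, 0, 0]
    - [0, 0, 0]
    - [0, 0, 0]
    - [0, 0, 0]
    - [0, 0, 0]
    - [0, 0, 0]
    - [0, 0, 0]
    - [0, 0, 0]
    - [0, 0, 0]
    - [0, 0, 0]
    - [0, 0, 0]
  grip: [30, 30, 46, 46, 46, 46, 46, 46, 46, 46, 46]

```text
clock: 39.6
tool_pos: [0.442, 0.2109, 0.1384]
tool_rot: [0.114, 3.134, 0.003]
force: [-0.1, 0.1, -0.2]
gripper_width: 0.0462
grasp_force: 0.0
```

step_arm:
  linear:
    - [0.3, -0.3, 0.4]
    - [0.6, -0.6, 0.8]
    - [0.9, -0.9, 1.0]
    - [0.9, -0.9, 1.0]
    - [0.9, -0.9, 1.0]
  rotation:
    - [0, 0, -0.1]
    - [0, 0, -0.3]
    - [0, 0, -0.49]
    - [0, 0, -0.68]
    - [0, 0, -0.8]
  grip: [60, 60, 60, 40, 20]

```text
clock: 40.1
tool_pos: [0.5317, 0.1188, 0.2354]
tool_rot: [1.091, 2.945, 0.0]
force: [0.5, 0.3, -0.6]
gripper_width: 0.0485
grasp_force: 0.0
```

```bash
cat > chk.py <<'E'
from h import *
s=ctrl.sense();t=s["tool_pos"];print(t,s["tool_rot"],s["force"])
d=snap("wrist","w14.png");w=cloud(d).reshape(-1,3);c=np.array([.4985,.2067])
for nm,W in(("wrist",w),("side",cloud(snap("side")).reshape(-1,3))):
  for a0 in(-63.9,176.1):
    a=np.radians(a0);e=np.array([np.cos(a),np.sin(a)]);n=np.array([-e[1],e[0]])
    r=np.c_[(W[:,:2]-c)@e-.058,(W[:,:2]-c)@n,W[:,2]]
    k=(r[:,2]>.0690)&(r[:,2]<.085)&(abs(r[:,0])<.045)&(abs(r[:,1])<.0205);l=r[k]
    if len(l)>20:
      print(nm,a0,len(l),np.percentile(l,[1,50,99],0).round(4).tolist(),np.linalg.lstsq(np.c_[l[:,:2],np.ones(len(l))],l[:,2],rcond=None)[0].round(4))
      print([round(float(np.median(l[abs(l[:,0]-x)<.002][:,2])*1e3),1) for x in np.arange(-.034,.036,.004) if (abs(l[:,0]-x)<.002).any()])
b=w[(np.hypot(w[:,0]-.668,w[:,1]+.094)<.03)&(w[:,2]>.036)&(w[:,2]<.06)]
if len(b)>9: 
  print("btn all",cv2.minEnclosingCircle((b[:,:2]*1000).astype(np.float32)),np.percentile(b[:,2],[5,50,95]))
  for z0 in(.040,.042,.044): 
    h=b[b[:,2]>z0]
    if len(h)>5: print(z0,cv2.minEnclosingCircle((h[:,:2]*1000).astype(np.float32)),len(h))
E
python3 chk.py
```

```text
[0.5317138  0.1187997  0.23541921] [1.09077810e+00 2.94515536e+00 4.39311207e-04] [ 0.49035712  0.28907421 -0.63301303]
wrist -63.9 2700 [[-0.0398, -0.0178, 0.0694], [-0.002, -0.0, 0.0719], [0.04, 0.0176, 0.0751]] [0.0004 0.0025 0.0722]
[73.6, 71.4, 71.2, 71.1, 73.6, 71.8, 71.2, 71.3, 73.3, 72.5, 71.3, 71.2, 73.0, 73.3, 71.2, 71.2, 72.8, 74.0]
wrist 176.1 3228 [[-0.0395, -0.0171, 0.0693], [0.0013, 0.0003, 0.0719], [0.0393, 0.0184, 0.0752]] [-0.0005 -0.0004  0.0721]
[73.7, 72.6, 71.3, 71.3, 72.9, 73.1, 71.2, 71.1, 71.7, 73.3, 71.3, 71.2, 71.9, 73.4, 71.4, 71.2, 71.4, 73.6]
side -63.9 203 [[-0.0378, -0.0188, 0.069], [0.0111, 0.0035, 0.071], [0.0399, 0.0172, 0.0733]] [-0.0016 -0.0022  0.071 ]
[70.7, 72.0, 71.1, 71.1, 71.8, 69.9, 70.8, 70.1, 71.5, 71.2, 70.4, 70.3, 71.4, 71.3, 70.3, 70.2, 71.2, 71.4]
side 176.1 413 [[-0.044, -0.0193, 0.069], [0.0053, -0.0002, 0.0712], [0.0404, 0.018, 0.0789]] [ 0.0047 -0.0075  0.0715]
[71.6, 70.9, 69.6, 70.1, 70.0, 71.8, 70.2, 70.6, 71.5, 72.2, 71.2, 71.0, 72.3, 73.1, 70.7, 71.2, 71.9, 72.8]
btn all ((674.0039672851562, -97.03752899169922), 20.35503387451172) [0.03654483 0.03853156 0.04729699]
0.04 ((674.0381469726562, -96.87654876708984), 12.635300636291504) 273
0.042 ((674.0381469726562, -96.87654876708984), 12.635300636291504) 258
0.044 ((673.7073364257812, -97.31410217285156), 12.61156940460205) 230
```

Both plates lie flat with ribs up in their pockets. Next is the button at (0.674, -0.097), with its top at about z = 0.046.

step_arm:
  linear:
    - [0.3, -0.4, 0]
    - [0.6, -0.8, 0]
    - [0.71, -1.0, 0]
    - [0.71, -1.0, 0]
  rotation:
    - [0, 0, 0.15]
    - [0, 0, 0.3]
    - [0, 0, 0.45]
    - [0, 0, 0.45]
  grip: [0, 0, 0, 0]

```text
clock: 40.6
tool_pos: [0.6019, 0.0182, 0.2337]
tool_rot: [-0.537, -3.094, 0.001]
force: [-0.1, 0.2, 0.0]
gripper_width: 0.0087
grasp_force: 0.0
```

step_arm:
  linear:
    - [0.3, -0.4, 0]
    - [0.6, -0.8, -0.3]
    - [0.71, -1.0, -0.6]
    - [0.71, -1.0, -0.8]
    - [0.71, -1.0, -0.8]
  rotation:
    - [0, 0, 0.15]
    - [0, 0, 0.3]
    - [0, 0, 0.45]
    - [0, 0, 0.45]
    - [0, 0, 0.45]
  grip: [0, 0, 0, 0, 0]

```text
clock: 41.1
tool_pos: [0.6703, -0.0788, 0.1512]
tool_rot: [0.009, -3.135, -0.002]
force: [-0.2, -0.0, 0.7]
gripper_width: 0.0002
grasp_force: 0.0
```

```bash
python3 - <<'E'
from h import *
s=ctrl.sense();print(s["tool_pos"],s["tool_rot"],s["force"],s["gripper_width"])
w=cloud(snap("wrist","w15.png")).reshape(-1,3)
b=w[(np.hypot(w[:,0]-.672,w[:,1]+.096)<.03)&(w[:,2]>.036)&(w[:,2]<.06)]
for z0 in(.041,.044):
    h=b[b[:,2]>z0];print(z0,cv2.minEnclosingCircle((h[:,:2]*1000).astype(np.float32)),len(h),np.percentile(h[:,2],[5,50,95]))
E
```

```text
[ 0.67029285 -0.0787692   0.15115349] [ 8.74258375e-03 -3.13488075e+00 -2.36604863e-03] [-0.24517481 -0.00532122  0.6822441 ] 0.00023596948825578654
0.041 ((674.7791137695312, -97.87747955322266), 11.867118835449219) 568 [0.04421398 0.04658298 0.04794546]
0.044 ((674.7333984375, -97.83580017089844), 11.859319686889648) 545 [0.044894   0.0466241  0.04796341]
```

step_arm:
  linear:
    - [0.01, -0.17, -0.2]
    - [0.01, -0.17, -0.5]
    - [0.01, -0.17, -0.8]
    - [0.01, -0.17, -1.0]
    - [0.01, -0.17, -1.0]
    - [0.01, -0.17, -1.0]
  rotation:
    - [0, 0, 0]
    - [0, 0, 0]
    - [0, 0, 0]
    - [0, 0, 0]
    - [0, 0, 0]
    - [0, 0, 0]
  grip: [0, 0, 0, 0, 0, 0]

```text
clock: 41.75
tool_pos: [0.6742, -0.096, 0.0572]
tool_rot: [-0.01, 3.14, -0.001]
force: [0.5, 0.1, 1.5]
gripper_width: 0.0003
grasp_force: 0.0
```

step_arm:
  linear:
    - [0.005, -0.015, -0.15]
    - [0.005, -0.015, -0.3]
    - [0.005, -0.015, -0.38]
    - [0.005, -0.015, -0.38]
    - [0.005, -0.015, -0.38]
  rotation:
    - [0, 0, 0]
    - [0, 0, 0]
    - [0, 0, 0]
    - [0, 0, 0]
    - [0, 0, 0]
  grip: [0, 0, 0, 0, 0]

```text
clock: 42.25
tool_pos: [0.674, -0.0982, 0.017]
tool_rot: [0.009, -3.141, -0.0]
force: [0.5, 0.7, 0.6]
gripper_width: 0.0001
grasp_force: 0.0
```

step_arm:
  linear:
    - [0, 0, -0.02]
    - [0, 0, -0.04]
    - [0, 0, -0.06]
    - [0, 0, -0.06]
    - [0, 0, -0.06]
  rotation:
    - [0, 0, 0]
    - [0, 0, 0]
    - [0, 0, 0]
    - [0, 0, 0]
    - [0, 0, 0]
  grip: [0, 0, 0, 0, 0]

```text
clock: 42.75
tool_pos: [0.6741, -0.0982, 0.0114]
tool_rot: [-0.009, 3.141, -0.0]
force: [0.6, 0.0, 0.9]
gripper_width: 0.0002
grasp_force: 0.6
```

step_arm:
  linear:
    - [0, 0, -0.01]
    - [0, 0, -0.02]
    - [0, 0, -0.03]
    - [0, 0, -0.03]
  rotation:
    - [0, 0, 0]
    - [0, 0, 0]
    - [0, 0, 0]
    - [0, 0, 0]
  grip: [0, 0, 0, 0]

```text
clock: 43.15
tool_pos: [0.6741, -0.0982, 0.0082]
tool_rot: [-0.009, 3.141, -0.0]
force: [-0.4, 0.3, 2.4]
gripper_width: 0.0002
grasp_force: 1.5
```

step_arm:
  linear:
    - [0, 0, -0.01]
    - [0, 0, -0.02]
    - [0, 0, -0.02]
    - [0, 0, -0.02]
  rotation:
    - [0, 0, 0]
    - [0, 0, 0]
    - [0, 0, 0]
    - [0, 0, 0]
  grip: [0, 0, 0, 0]

```text
clock: 43.55
tool_pos: [0.6741, -0.0982, 0.0068]
tool_rot: [-0.009, 3.141, -0.0]
force: [-2.3, -0.3, 8.7]
gripper_width: 0.0002
grasp_force: 4.1
```

The button is bottomed at 8.7 N, so I'll retreat.

step_arm:
  linear:
    - [0, 0, 0]
    - [0, 0, 0]
    - [0, 0, 0.2]
    - [0, 0, 0.6]
    - [0, 0, 1.0]
    - [0, 0, 1.0]
  rotation:
    - [0, 0, 0]
    - [0, 0, 0]
    - [0, 0, 0]
    - [0, 0, 0]
    - [0, 0, 0]
    - [0, 0, 0]
  grip: [0, 0, 0, 0, 0, 0]

```text
clock: 44.15
tool_pos: [0.6766, -0.0987, 0.1117]
tool_rot: [-0.009, 3.134, -0.003]
force: [0.6, -0.3, -0.9]
gripper_width: 0.0003
grasp_force: 0.0
```

step_arm:
  linear:
    - [-0.2, 0.2, 0.5]
    - [-0.5, 0.5, 1.0]
    - [-0.9, 0.9, 1.0]
    - [-1.0, 1.0, 1.0]
    - [-1.0, 1.0, 1.0]
    - [-1.0, 1.0, 1.0]
  rotation:
    - [0, 0, 0]
    - [0, 0, 0]
    - [0, 0, 0]
    - [0, 0, 0]
    - [0, 0, 0]
    - [0, 0, 0]
  grip: [0, 0, 0, 0, 0, 0]

```text
clock: 44.75
tool_pos: [0.5738, 0.0021, 0.2059]
tool_rot: [0.01, -3.141, 0.0]
force: [0.3, -0.6, -0.2]
gripper_width: 0.0009
grasp_force: 0.0
```

```bash
python3 chk.py | grep -A1 -E "wrist|side"; python3 - <<'E'
from h import *
a=snap("scene","end.png");P=cloud(a)
print("stray plates on bench/tray:");rects(P,.0045,.012,(.36,.5),(-.14,.1));w=cloud(snap("wrist"));rects(w,.0045,.012,(.38,.5),(-.1,.12))
E
```

```text
wrist -63.9 3307 [[-0.0411, -0.0178, 0.0693], [-0.0011, -0.0, 0.0719], [0.0401, 0.0178, 0.0754]] [-0.0055 -0.0004  0.0722]
[73.6, 71.4, 71.2, 71.4, 73.8, 71.7, 71.4, 71.2, 73.6, 71.8, 71.2, 71.3, 73.4, 72.2, 71.3, 71.1, 72.8, 73.4]
wrist 176.1 3676 [[-0.0402, -0.0174, 0.0693], [0.0001, 0.0007, 0.072], [0.0342, 0.0192, 0.0753]] [-0.0014 -0.0029  0.0722]
[73.4, 72.9, 71.3, 71.4, 72.9, 73.2, 71.4, 71.4, 72.3, 73.3, 71.3, 71.3, 71.9, 73.5, 71.3, 71.2, 71.6, 73.5]
side -63.9 199 [[-0.0362, -0.0185, 0.069], [0.0103, 0.0036, 0.0713], [0.0381, 0.0171, 0.0736]] [-0.0028 -0.0042  0.0713]
[71.4, 72.6, 71.2, 72.1, 71.1, 70.9, 70.2, 71.4, 71.9, 71.7, 70.0, 71.9, 71.7, 71.4, 70.4, 70.5, 71.3, 71.4]
side 176.1 412 [[-0.044, -0.0192, 0.0691], [0.0054, -0.0005, 0.0712], [0.04, 0.0189, 0.0793]] [ 0.0005 -0.0039  0.0716]
[71.2, 71.2, 70.4, 69.9, 70.5, 71.7, 70.4, 70.4, 71.2, 72.4, 71.3, 71.2, 71.9, 72.6, 70.5, 71.2, 72.0, 72.7]
stray plates on bench/tray:
```

Everything is in place and no plates are left on the bench, so I'm handing in.

```bash
python3 -c "
from plant import ctrl
print(ctrl.finish_job())"
```

```text
the job is handed in; nothing more can be done
None
```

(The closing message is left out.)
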